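# Centre-mark headplate blanks in a sprung three-bay fixture

### The arm

A 6-joint arm with a two-finger parallel gripper is mounted at the origin on the work surface. World frame = base frame: x ahead of the robot, y to its left, z up, the work surface at z = 0. Lengths are in m, angles in degrees, forces in N, time in s.
With the tool pointing down it reaches from about 0.4 to 0.825 m from the base axis. Payload 7 kg.
Tool frame: the origin (TCP) lies at the very end of the fingers, on their centre line; the grasp point (between the pads) lies 19 mm behind it; z points along the fingers, y is the line along which they close (so a half turn about z gives the same grasp; the last joint's range is limited). The gripper opens to 88 mm and grips with 3 to 60 N. Pads are 19 mm wide; open, the fingers measure 130 mm over their backs; the gripper's body (78 mm by 193 mm) begins 47 mm behind the grasp point.
Start: joints at [-55.17, 20.546, 0.682, 0, -70.136, -16.507], TCP at [0.212, -0.641, 0.227] pointing down, gripper open.
Joint ranges: [-176.03, 176.03], [-82.01, 121.73], [-58.28, 71.71], [-173.87, 95.51], [-174.79, -0.11], [-173.66, 173.66]. Speed limits (degrees/s): [136.94, 136.94, 172.46, 180, 180, 180].

### API

Orientations are given as [roll, pitch, yaw] about the fixed x, y, z axes, in that order (R = Rz(yaw) Ry(pitch) Rx(roll)).
In Python, from plant import ctrl gives the robot as it stands.
- The arm moves only by the tool carry_out, never from a script. Its argument "deltas" is a list that holds one entry, the list of rows, each a list of 5 numbers: the shift along the tool's x, y, z scaled (see below), then the turn about the tool's z scaled (see below), then the opening, from -1 (shut) to 1 (fully open). A call has 1 to 5 rows; each row is the pose to reach, as a shift and turn from the pose commanded when the call began, along the tool's axes at that moment, turning the shorter way round; what a row does not reach only later rows make up. The controller multiplies each number of a shift by 20 cm and each number of a turn by 2 pi rad. A row lasts 1/10 s, in which the tool goes at most 50 mm and 8.59 degrees, less where a joint would pass 70% of its speed; a pose out of reach is approached as far as the arm can. A call with a number of a shift or a turn outside -1 to 1 is refused whole. A call with a gripper value outside its range is refused whole. The fingers move at their own pace and stop on an object; the grip force is fixed at half the most. Time passes only in rows, so rows that repeat a pose let the fingers close. It gives the time, the measured TCP pose, the force, the opening and the grip force at its end, in the units of the state.
- ctrl.get_obs(): the state, without advancing time (a new reading comes with each control period).
- ctrl.snapshot(name): name is "scene" or "top"; returns a dict with "color" (480x640x3 uint8, red, green, blue), "camera_matrix" (3x3 intrinsics, pixels), "R" (3x3) and "t" (3): a world point X has camera coordinates R X + t. Camera axes: x right, y down, z forward; pixel columns grow to the right and rows downward; lengths in m; the calibration is good to about 2 mm. A picture is of the moment at which its call begins. There is no depth.
- ctrl.close_job(): hands the job in; it is judged then, once.
Trained networks look in a picture, given as the dict that the camera call returned (one of the last four; its "shot" number tells which), for a name from the list of things; names that differ only in an ending like _2 or _b are one class to them, and where a whole thing is asked for, a point or a joint stands for the part that bears it (a point fixed in the world has none). Each returns a list of dicts, best first, with "p" (0 to 1); they miss things now and then, are a little off and sometimes report something else, mostly with a low value. They report only what shows in the picture. A call takes as long as a camera call. They do not tell look-alikes from the thing itself.
- ctrl.search_frame(picture, name): "centre" ([column, row] in pixels, amid what is visible of it).
- ctrl.silhouettes(picture, name): "mask" (480x640 bool, what is visible of it) and "centre" ([column, row] in pixels, amid what is visible of it).
- ctrl.spot_point(picture, name): "centre" ([column, row] in pixels: a listed point, or the origin of a listed thing).
The state is a dict: "clock": time; "joint_pos": joint angles; "qvel": joint speeds; "tau": joint torques, N m; "tool_pos": TCP position; "orientation": TCP orientation; "force": force on the tool from outside, world axes, zero at the start; "moment": the same for the moment, N m; "opening": finger opening in m; "gripper_force": force on a finger pad.
Only numpy, scipy, OpenCV 4.12 (cv2) and the standard library are available. Lean on these libraries where they do the work, as an engineer would, in place of code of your own. Each camera call takes 0.05 s, during which the arm holds its last target. There are 200 camera calls.

### The job

Load every headplate blank from the wooden battens into a bay of the marking fixture, one per bay: push one end into a sprung jaw, lower the other end behind the opposite jaw and let go so that the springs centre it. With all of them seated, press the pedal right down to its stop and hold it there for two seconds so that the pins mark them, and let it come back up. Then take all the blanks out and lay them in the grey tray, without knocking over the glue bottle.

Things in the scene. Friction and masses are not known exactly. Their poses are not given: they have to be found in the camera images.
- blank1 (a point): centre of a dark wooden headplate blank, a flat board 56 (x) x 150 (y, its length) x 10 mm (z), about 85 g. It starts flat, lying across two plywood battens 22 mm high, 24 mm wide, 370 mm long, 100 mm apart between centres; neighbouring blanks are at least 100 mm away between centres. Two or three of the three blanks are there, all alike.
- blank2 (a point): centre of the second blank, as blank1; it may be absent.
- blank3 (a point): centre of the third blank, as blank1; it may be absent.
- bay1 (a point): where the centre of a seated blank belongs in the first bay of the steel fixture, 45 mm above the bench; y along the blank's length, z up. Three like bays lie side by side 110 mm apart along x on a 330 x 240 x 12 mm base plate, each with two facing aluminium jaws. Room beside and beneath the blank is open, but for a thin pin 27 mm high under this point that rises 13 mm with the pedal.
- bay2 (a point): the same point of the middle bay. Every jaw is 50 mm wide, its face at y = +71 or -71 mm, sprung inwards, and can be pushed out 24 mm along y (1 N, then 0.3 N per mm). It is a C: a ledge, top 5 mm below this point, reaches 14 mm in from the face; a lip, 10 to 18 mm above this point, reaches 4 mm in. A fixed grey block 58 mm high stands behind it at y = 106 to 118 mm.
- bay3 (a point): the same point of the third bay. At rest the faces are 142 mm and the lips 134 mm apart: a 150 mm blank goes in tilted 10 to 15 degrees, one end under a lip, pushes that jaw out 16 to 20 mm, then its other end is lowered inside the other lip onto the ledge; let go, it centres with both jaws 4 mm out. It comes out the same way backwards: lips stop it being lifted straight up.
- pedal (a joint): angle of the hinged pedal: 0 up (at rest), 0.30 rad fully down on its stop; a spring returns it. About 3 N on the pad starts it and about 12 N holds it at the stop.
- pedal_pad (a point): point on top of the pedal's black rubber pad (70 x 56 mm), 85 mm along the tread from its hinge; moves with the pedal.  The pad slopes up away from the hinge by 0.35 rad when up and 0.05 rad when down; this point is 69 mm above the bench when up, 44 mm when down. Steel foot 160 x 90 mm, tread 125 x 62 mm.
- tray_in (a point): centre of the inner floor (6 mm above the bench) of the grey open tray, 118 (x) x 178 (y) mm inside, walls 6 mm thick, 45 mm high outside; blanks lie in it with their length along y and may be stacked.
- glue: white glue bottle, diameter 60 mm, 150 mm high, standing near the far right corner of the fixture; origin at the centre of its underside, z up. Leave it standing.
Things that resemble listed ones, but are neither listed nor needed, are in the scene too. Leave any green or orange look-alike of the part that bears blank1 alone.

How it is judged (in metres and radians):
On the way, in this order (a step that is already met when the one before it is completed fails the run):
1. every blank is seated and centred in a bay (centre within 4 mm along its length, 15 mm across and 4 mm in height, level within 0.06 rad), the pedal up (((x of blank1 in the frame of bay1 between -0.015 and 0.015 m and y of blank1 in the frame of bay1 between -0.004 and 0.004 m and z of blank1 in the frame of bay1 between -0.004 and 0.004 m and angle between the y axis of blank1 and the y axis of bay1, either way round below 0.08 rad and angle between blank1's own z axis and vertical below 0.06 rad) or (x of blank1 in the frame of bay2 between -0.015 and 0.015 m and y of blank1 in the frame of bay2 between -0.004 and 0.004 m and z of blank1 in the frame of bay2 between -0.004 and 0.004 m and angle between the y axis of blank1 and the y axis of bay2, either way round below 0.08 rad and angle between blank1's own z axis and vertical below 0.06 rad) or (x of blank1 in the frame of bay3 between -0.015 and 0.015 m and y of blank1 in the frame of bay3 between -0.004 and 0.004 m and z of blank1 in the frame of bay3 between -0.004 and 0.004 m and angle between the y axis of blank1 and the y axis of bay3, either way round below 0.08 rad and angle between blank1's own z axis and vertical below 0.06 rad)) and ((x of blank2 in the frame of bay1 between -0.015 and 0.015 m and y of blank2 in the frame of bay1 between -0.004 and 0.004 m and z of blank2 in the frame of bay1 between -0.004 and 0.004 m and angle between the y axis of blank2 and the y axis of bay1, either way round below 0.08 rad and angle between blank2's own z axis and vertical below 0.06 rad) or (x of blank2 in the frame of bay2 between -0.015 and 0.015 m and y of blank2 in the frame of bay2 between -0.004 and 0.004 m and z of blank2 in the frame of bay2 between -0.004 and 0.004 m and angle between the y axis of blank2 and the y axis of bay2, either way round below 0.08 rad and angle between blank2's own z axis and vertical below 0.06 rad) or (x of blank2 in the frame of bay3 between -0.015 and 0.015 m and y of blank2 in the frame of bay3 between -0.004 and 0.004 m and z of blank2 in the frame of bay3 between -0.004 and 0.004 m and angle between the y axis of blank2 and the y axis of bay3, either way round below 0.08 rad and angle between blank2's own z axis and vertical below 0.06 rad)) and ((x of blank3 in the frame of bay1 between -0.015 and 0.015 m and y of blank3 in the frame of bay1 between -0.004 and 0.004 m and z of blank3 in the frame of bay1 between -0.004 and 0.004 m and angle between the y axis of blank3 and the y axis of bay1, either way round below 0.08 rad and angle between blank3's own z axis and vertical below 0.06 rad) or (x of blank3 in the frame of bay2 between -0.015 and 0.015 m and y of blank3 in the frame of bay2 between -0.004 and 0.004 m and z of blank3 in the frame of bay2 between -0.004 and 0.004 m and angle between the y axis of blank3 and the y axis of bay2, either way round below 0.08 rad and angle between blank3's own z axis and vertical below 0.06 rad) or (x of blank3 in the frame of bay3 between -0.015 and 0.015 m and y of blank3 in the frame of bay3 between -0.004 and 0.004 m and z of blank3 in the frame of bay3 between -0.004 and 0.004 m and angle between the y axis of blank3 and the y axis of bay3, either way round below 0.08 rad and angle between blank3's own z axis and vertical below 0.06 rad)) and value of joint pedal below 0.05 rad), for 0.3 s.
2. the pedal is pressed down to its stop and held (past 0.27 rad, 1.5 s) with every blank seated (((x of blank1 in the frame of bay1 between -0.015 and 0.015 m and y of blank1 in the frame of bay1 between -0.004 and 0.004 m and z of blank1 in the frame of bay1 between -0.004 and 0.004 m and angle between the y axis of blank1 and the y axis of bay1, either way round below 0.08 rad and angle between blank1's own z axis and vertical below 0.06 rad) or (x of blank1 in the frame of bay2 between -0.015 and 0.015 m and y of blank1 in the frame of bay2 between -0.004 and 0.004 m and z of blank1 in the frame of bay2 between -0.004 and 0.004 m and angle between the y axis of blank1 and the y axis of bay2, either way round below 0.08 rad and angle between blank1's own z axis and vertical below 0.06 rad) or (x of blank1 in the frame of bay3 between -0.015 and 0.015 m and y of blank1 in the frame of bay3 between -0.004 and 0.004 m and z of blank1 in the frame of bay3 between -0.004 and 0.004 m and angle between the y axis of blank1 and the y axis of bay3, either way round below 0.08 rad and angle between blank1's own z axis and vertical below 0.06 rad)) and ((x of blank2 in the frame of bay1 between -0.015 and 0.015 m and y of blank2 in the frame of bay1 between -0.004 and 0.004 m and z of blank2 in the frame of bay1 between -0.004 and 0.004 m and angle between the y axis of blank2 and the y axis of bay1, either way round below 0.08 rad and angle between blank2's own z axis and vertical below 0.06 rad) or (x of blank2 in the frame of bay2 between -0.015 and 0.015 m and y of blank2 in the frame of bay2 between -0.004 and 0.004 m and z of blank2 in the frame of bay2 between -0.004 and 0.004 m and angle between the y axis of blank2 and the y axis of bay2, either way round below 0.08 rad and angle between blank2's own z axis and vertical below 0.06 rad) or (x of blank2 in the frame of bay3 between -0.015 and 0.015 m and y of blank2 in the frame of bay3 between -0.004 and 0.004 m and z of blank2 in the frame of bay3 between -0.004 and 0.004 m and angle between the y axis of blank2 and the y axis of bay3, either way round below 0.08 rad and angle between blank2's own z axis and vertical below 0.06 rad)) and ((x of blank3 in the frame of bay1 between -0.015 and 0.015 m and y of blank3 in the frame of bay1 between -0.004 and 0.004 m and z of blank3 in the frame of bay1 between -0.004 and 0.004 m and angle between the y axis of blank3 and the y axis of bay1, either way round below 0.08 rad and angle between blank3's own z axis and vertical below 0.06 rad) or (x of blank3 in the frame of bay2 between -0.015 and 0.015 m and y of blank3 in the frame of bay2 between -0.004 and 0.004 m and z of blank3 in the frame of bay2 between -0.004 and 0.004 m and angle between the y axis of blank3 and the y axis of bay2, either way round below 0.08 rad and angle between blank3's own z axis and vertical below 0.06 rad) or (x of blank3 in the frame of bay3 between -0.015 and 0.015 m and y of blank3 in the frame of bay3 between -0.004 and 0.004 m and z of blank3 in the frame of bay3 between -0.004 and 0.004 m and angle between the y axis of blank3 and the y axis of bay3, either way round below 0.08 rad and angle between blank3's own z axis and vertical below 0.06 rad)) and value of joint pedal above 0.27 rad), for 1.5 s.
At the end, for the whole second after the job is handed in: Every blank lies in the tray (its centre within 55 mm across and 30 mm along the tray's length of the tray's centre, under 45 mm above its floor) and the pedal is back up (below 0.05 rad), after all were seated centred in bays and marked by a full pedal stroke (x of blank1 in the frame of tray_in between -0.055 and 0.055 m and y of blank1 in the frame of tray_in between -0.03 and 0.03 m and z of each of blank1, blank2, blank3 in the frame of tray_in below 0.045 m and x of blank2 in the frame of tray_in between -0.055 and 0.055 m and y of blank2 in the frame of tray_in between -0.03 and 0.03 m and x of blank3 in the frame of tray_in between -0.055 and 0.055 m and y of blank3 in the frame of tray_in between -0.03 and 0.03 m and value of joint pedal below 0.05 rad); the robot touches nothing.
It fails at once if the glue bottle is knocked over (angle between glue's own z axis and vertical above 0.6 rad).
Of blank1_body, blank2_body, blank3_body only 2 to 3 are there at a start; the rules pass over those that are not, and their reading is None.
At some moment in a run one of blank1_body, blank2_body, blank3_body may be knocked a few centimetres aside while the robot is not near it.
Once in a run the grip may slacken for a moment while it holds something.
It also fails if it takes over 210 s, if anything falls off the work surface, if the arm or the gripper's body presses on something with over 40 N, if the wrist force passes 120 N, or if a joint passes its speed limit or range.

## Working session

There is one attempt and no reset: what is moved stays moved. The work goes in short steps, Python scripts to look and compute and a tool call to move; the robot and the scene stay as the last step left them, time stands still between calls to the robot, and variables do not carry over. Pictures are saved under pics/ and viewed, at most 14 in all, crops included, and the job is handed in when it is done.

Besides the shell and the picture viewer there is one more tool, called as name([rows], argument=value, ...), one row to a line, values as JSON. carry_out: Moves the arm, as the interface text tells. Its arguments: {"type":"object","properties":{"deltas":{"type":"array"}},"required":["deltas"]}

```bash
ls; mkdir -p pics; cat > h.py <<'E'
import numpy as np, cv2
from plant import ctrl
def ray(p,uv,z):
    K=np.array(p["camera_matrix"]);R=np.array(p["R"]);t=np.array(p["t"])
    d=R.T@np.linalg.inv(K)@np.array([uv[0],uv[1],1.]);c=-R.T@t
    return c+d*(z-c[2])/d[2]
def proj(p,X):
    q=np.array(p["camera_matrix"])@(np.array(p["R"])@np.array(X)+np.array(p["t"]));return q[:2]/q[2]
def save(p,n,box=None,s=1):
    im=p["color"][:,:,::-1]
    if box: im=im[box[1]:box[3],box[0]:box[2]]
    cv2.imwrite("pics/"+n,cv2.resize(im,None,fx=s,fy=s,interpolation=cv2.INTER_CUBIC))
E
python3 - <<'E'
from h import *
print(ctrl.get_obs())
Z=dict(blank1=.027,bay1=.045,bay2=.045,bay3=.045,pedal_pad=.069,tray_in=.006,glue=0)
for c in("scene","top"):
    p=ctrl.snapshot(c);save(p,c+"0.png");print(c,-np.array(p["R"]).T@p["t"])
    for n in Z:
        for d in ctrl.spot_point(p,n): print(n,round(d["p"],2),np.round(d["centre"]),np.round(ray(p,d["centre"],Z[n]),3))
E
```

```text
pics
{'clock': 0.0, 'joint_pos': array([-5.51683817e+01,  2.05901008e+01,  6.34915908e-01, -1.73993442e-02,
       -7.01350427e+01, -1.65084006e+01]), 'qvel': array([-0.0326588 ,  0.06160189, -0.05577153,  0.04476488,  0.04273855,
       -0.02210964]), 'tau': array([ 2.59520284e-04, -5.82711554e+01,  2.93058801e+01,  6.99719220e+00,
        7.02770718e-03, -1.38980645e-04]), 'tool_pos': array([ 0.212038  , -0.64033862,  0.22565497]), 'orientation': array([ 1.79908844e+02, -9.95840779e-03, -1.61682700e+02]), 'force': array([-0.07634218, -0.17950163,  0.55613178]), 'moment': array([-0.0012676 ,  0.04839103, -0.03704804]), 'gripper_force': 0.0, 'opening': 0.08751859793063213}
scene [ 1.01973838 -0.76297348  1.27173089]
blank1 0.8 [246. 258.] [ 0.358 -0.323  0.027]
blank1 0.8 [286. 284.] [ 0.485 -0.307  0.027]
blank1 0.78 [138. 358.] [ 0.375 -0.673  0.027]
blank1 0.67 [206. 214.] [ 0.178 -0.3    0.027]
blank1 0.56 [170. 275.] [ 0.256 -0.485  0.027]
bay1 0.87 [402. 212.] [0.562 0.053 0.045]
bay1 0.72 [435. 236.] [0.674 0.049 0.045]
bay1 0.58 [395. 324.] [ 0.753 -0.215  0.045]
bay2 0.87 [4
[... 371 characters left out ...]
191  0.   ]
glue 0.46 [403. 212.] [0.547 0.084 0.   ]
top [ 0.20727849 -0.14414729  1.68911596]
blank1 0.92 [372. 242.] [ 0.482 -0.305  0.027]
blank1 0.89 [377. 282.] [ 0.354 -0.315  0.027]
blank1 0.72 [486. 278.] [ 0.362 -0.654  0.027]
bay1 0.8 [253. 250.] [0.457 0.067 0.045]
bay1 0.62 [259. 214.] [0.57  0.05  0.045]
bay1 0.6 [262. 181.] [0.679 0.04  0.045]
bay2 0.8 [253. 250.] [0.457 0.067 0.045]
bay2 0.62 [259. 214.] [0.57  0.05  0.045]
bay2 0.6 [262. 181.] [0.679 0.04  0.045]
bay3 0.8 [253. 250.] [0.457 0.067 0.045]
bay3 0.62 [259. 214.] [0.57  0.05  0.045]
bay3 0.6 [262. 181.] [0.679 0.04  0.045]
pedal_pad 0.68 [169. 210.] [0.583 0.325 0.069]
tray_in 0.62 [168. 267.] [0.412 0.343 0.006]
```

View pics/scene0.png

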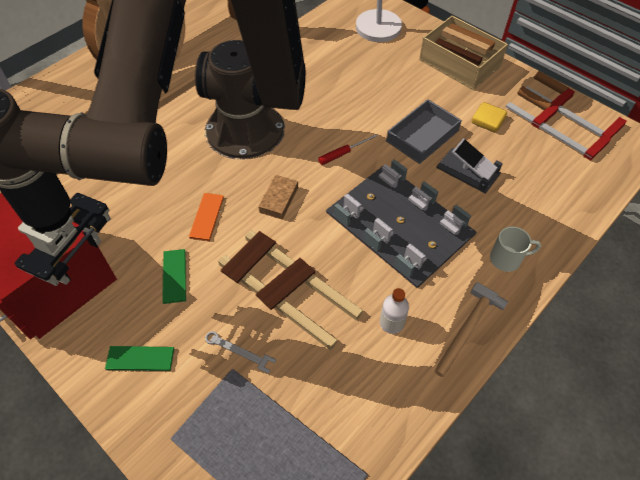

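View pics/top0.png

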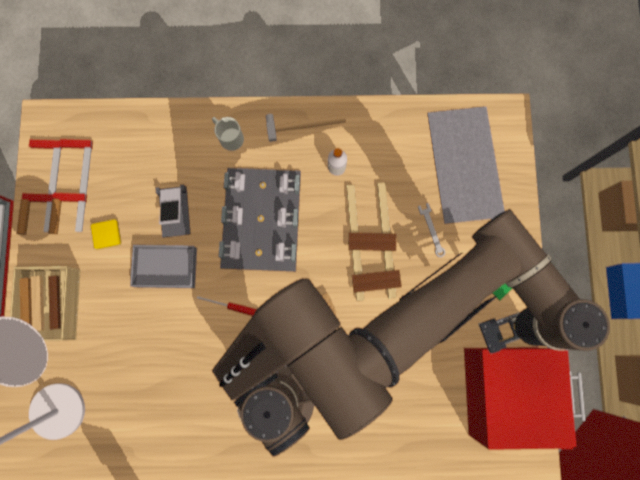

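Scene: dark blanks at scene (248,257) and (286,284), i.e. top (377,281) and (372,242). There are two. Possible confusions are the green boards at (175,275) and (140,358), the orange board at (206,215) and the cork block at (279,196), all in scene pixels. I choose the two dark brown boards lying on the battens. I'll refine them and the fixture, with one close crop.

```bash
cat >> h.py <<'E'
from scipy.optimize import minimize
def boxmask(p,x,y,yaw,zc,size,s=4):
    c,si=np.cos(yaw),np.sin(yaw);P=[]
    for a in(-.5,.5):
        for b in(-.5,.5):
            for d in(-.5,.5):
                u,v=a*size[0],b*size[1];P.append(proj(p,[x+c*u-si*v,y+si*u+c*v,zc+d*size[2]]))
    h=cv2.convexHull((np.array(P,np.float32)+.5)*s)
    m=np.zeros((480*s,640*s),np.uint8);cv2.fillConvexPoly(m,h.round().astype(np.int32),1)
    return cv2.resize(m.astype(np.float32),(640,480),interpolation=cv2.INTER_AREA)
def fit(views,x0,zc,size=(.056,.15,.01)):
    f=lambda q:sum(np.abs(boxmask(p,q[0]/100,q[1]/100,q[2]/10,zc,size)-m).sum() for p,m in views)
    r=minimize(f,np.array([x0[0]*100,x0[1]*100,x0[2]*10]),method="Nelder-Mead",options=dict(initial_simplex=np.array([x0[0]*100,x0[1]*100,x0[2]*10])+np.array([[0,0,0],[1,0,0],[0,1,0],[0,0,1]])*.8,xatol=.01,fatol=.1))
    return r.x/[100,100,10],r.fun
def blanks(seeds,zc,cams=("scene","top")):
    ps=[ctrl.snapshot(c) for c in cams];ms=[ctrl.silhouettes(p,"blank1") for p in ps];out=[]
    for s in seeds:
        v=[]
        for p,mm in zip(ps,ms):
            e=proj(p,[s[0],s[1],zc])
            mm=[m for m in mm if np.hypot(*(np.array(m["centre"])-e))<18]
            if mm:v.append((p,mm[0]["mask"].astype(np.float32)))
        if not v: out.append(None);continue
        out.append((len(v),[np.round(fit([w],s,zc)[0],4) for w in v],fit(v,s,zc),[w[1].sum() for w in v]))
    return ps,out
E
python3 - <<'E'
from h import *
ps,o=blanks([(.483,-.306,.05),(.355,-.318,.1)],.027)
for a in o:print(a)
p=ps[0]
a=cv2.resize(p["color"][155:290,320:480],(640,540),interpolation=cv2.INTER_CUBIC)
b=cv2.resize(ps[1]["color"][160:280,210:310],(450,540),interpolation=cv2.INTER_CUBIC)
im=np.hstack([a,b])[:,:,::-1];im=cv2.resize(im,(800,396));cv2.imwrite("pics/crop1.png",im)
s=800/1090
print("scale scene crop",4*s,"top crop",4.5*s,"top offset",640*s)
# brass pins
for p,box in zip(ps,[(320,155,480,290),(210,160,310,280)]):
    im=p["color"][box[1]:box[3],box[0]:box[2]];hsv=cv2.cvtColor(im,cv2.COLOR_RGB2HSV)
    dark=cv2.morphologyEx((hsv[...,2]<110).astype(np.uint8),cv2.MORPH_CLOSE,np.ones((9,9)))
    m=((hsv[...,1]>70)&(hsv[...,2]>90)&(hsv[...,0]<30)).astype(np.uint8)
    n,l,st,ce=cv2.connectedComponentsWithStats(m)
    print([(c.round(1)+box[:2],s[4]) for c,s in zip(ce,st) if 4<s[4]<120])
E
```

```text
(2, [array([ 0.4801, -0.3037, -0.0446]), array([ 0.4839, -0.3025, -0.0446])], (array([ 0.48190664, -0.30227916, -0.0313062 ]), np.float64(181.0625)), [np.float32(1262.0), np.float32(843.0)])
(2, [array([ 0.3568, -0.314 ,  0.0832]), array([ 0.3597, -0.3122,  0.0945])], (array([ 0.3584222 , -0.31369195,  0.09477269]), np.float64(160.0)), [np.float32(1179.0), np.float32(918.0)])
scale scene crop 2.9357798165137616 top crop 3.302752293577982 top offset 469.72477064220186
[(array([370.1, 196.2]), np.int32(35)), (array([399.7, 219.4]), np.int32(39)), (array([431.4, 244.2]), np.int32(44))]
[(array([262.4, 184.8]), np.int32(42)), (array([260.3, 218.2]), np.int32(43)), (array([258.3, 252.3]), np.int32(45))]
```

View pics/crop1.png

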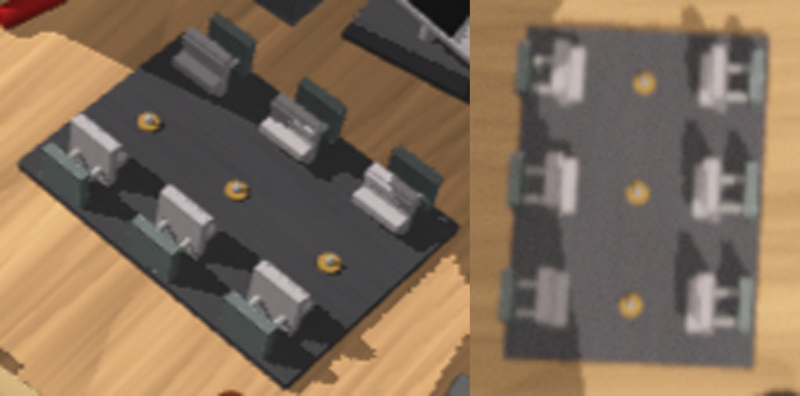

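The crop shows three bays, each with two facing jaws. The brass pins at top (262,185), (260,218) and (258,252) sit under the bay points. Next I triangulate them.

```bash
cat >> h.py <<'E'
def goal(x,y,z,yaw=None,from_=None):
    """print the shift (tool axes, /0.2) and turn (/2pi) from the present pose"""
    o=ctrl.get_obs();P=o["tool_pos"];w=np.radians(o["orientation"][2])
    d=np.array([x,y,z])-P;tx=[np.cos(w),np.sin(w),0];ty=[np.sin(w),-np.cos(w),0]
    s=np.array([d@tx,d@ty,-d[2]])/.2
    t=0 if yaw is None else -((yaw-w+np.pi/2)%np.pi-np.pi/2)/(2*np.pi)
    print("delta",s.round(3),"turn",round(t,4),"yaw now",np.degrees(w).round(2))
E
python3 - <<'E'
from h import *
ps=[ctrl.snapshot("scene"),ctrl.snapshot("top")]
A=[(370.1,196.2),(399.7,219.4),(431.4,244.2)];B=[(258.3,252.3),(260.3,218.2),(262.4,184.8)]
for z in(.012,.018,.024):
    S=[ray(ps[0],np.add(a,0),z)[:2] for a in A];T=[ray(ps[1],b,z)[:2] for b in B]
    print(z,np.round(S,4).tolist(),np.round(T,4).tolist())
    M=(np.array(S)+T)/2;d=M[2]-M[0];print(M.mean(0).round(4),np.degrees(np.arctan2(d[1],d[0])).round(2),np.hypot(*d))
# plate outline fit, dark threshold
for p,bx in zip(ps,[(320,150,482,292),(214,160,308,278)]):
    g=p["color"].max(2);m=np.zeros((480,640),np.uint8);m[bx[1]:bx[3],bx[0]:bx[2]]=(g<95)[bx[1]:bx[3],bx[0]:bx[2]]
    m=cv2.morphologyEx(m,cv2.MORPH_CLOSE,np.ones((15,15)));n,l,st,_=cv2.connectedComponentsWithStats(m);k=1+np.argmax(st[1:,4])
    print(fit([(p,(l==k).astype(np.float32))],(.567,.05,-.05),.006,(.33,.24,.012)),st[k,4])
for y in(-.0446,.09): pass
E
```

```text
0.012 [[0.4522, 0.0565], [0.5616, 0.0505], [0.672, 0.0445]] [[0.4545, 0.0554], [0.5646, 0.0496], [0.6746, 0.0434]]
[0.5633 0.05  ] -3.13 0.2202619673464522
0.018 [[0.4549, 0.0526], [0.5638, 0.0466], [0.6737, 0.0407]] [[0.4536, 0.0547], [0.5633, 0.0489], [0.673, 0.0427]]
[0.5637 0.0477] -3.13 0.21934352895283493
0.024 [[0.4577, 0.0487], [0.5659, 0.0428], [0.6753, 0.0368]] [[0.4527, 0.054], [0.562, 0.0482], [0.6713, 0.042]]
[0.5642 0.0454] -3.13 0.21842509055921835
(array([ 0.5632862 ,  0.05136279, -0.05269663]), np.float64(2690.375)) 11805
(array([ 0.58374657,  0.046357  , -0.11710219]), np.float64(5744.875)) 1897
```

carry_out([
  [[-0.906,0.59,0.1,-0.0965,1],[-0.906,0.59,0.1,-0.0965,1],[-0.906,0.59,0.1,-0.0965,1],[-0.906,0.59,0.1,-0.0965,1],[-0.906,0.59,0.1,-0.0965,1]],
])

```text
clock: 1.6
tool_pos: [0.3491, -0.4688, 0.2066]
orientation: [-180.0, 0.0, -126.5]
force: [-0.1, -0.3, 0.5]
opening: 0.0878
gripper_force: 0.0
```

```bash
python3 -c "
from h import *
goal(.482,-.3025,.15,np.radians(-92.3));print(ctrl.get_obs()['tool_pos'])"
```

```text
delta [-1.064 -0.04   0.283] turn -0.095 yaw now -126.49
[ 0.34907517 -0.46879814  0.20656235]
```

carry_out([
  [[-1.0,-0.04,0.28,-0.095,1],[-1.0,-0.04,0.28,-0.095,1],[-1.0,-0.04,0.28,-0.095,1],[-1.0,-0.04,0.28,-0.095,1],[-1.0,-0.04,0.28,-0.095,1]],
])

```text
clock: 2.1
tool_pos: [0.4757, -0.3132, 0.1492]
orientation: [179.9, 0.0, -92.3]
force: [-0.5, -1.9, 0.3]
opening: 0.0876
gripper_force: 0.0
```

```bash
python3 -c "
from h import *
goal(.482,-.3025,.008,np.radians(-92.3));print(ctrl.get_obs()['tool_pos'])"
```

```text
delta [-0.055 -0.029  0.706] turn 0.0001 yaw now -92.25
[ 0.47569009 -0.31323259  0.14919119]
```

carry_out([
  [[-0.055,-0.03,0.35,0,1],[-0.055,-0.03,0.7,0,1],[-0.055,-0.03,0.7,0,1],[-0.055,-0.03,0.7,0,1],[-0.055,-0.03,0.7,0,1]],
])

```text
clock: 2.6
tool_pos: [0.4803, -0.3065, 0.011]
orientation: [179.9, -0.0, -92.7]
force: [0.9, 0.3, 0.3]
opening: 0.0873
gripper_force: 0.0
```

carry_out([
  [[0,0,0,0,-1],[0,0,0,0,-1],[0,0,0,0,-1],[0,0,0,0,-1],[0,0,0,0,-1]],
])

```text
clock: 3.1
tool_pos: [0.4808, -0.3062, 0.0115]
orientation: [-179.9, -0.0, -92.7]
force: [-1.2, 0.9, 6.4]
opening: 0.0558
gripper_force: 30.0
```

carry_out([
  [[0,0,0,0,-1],[0,0,-0.1,0,-1],[0,0,-0.3,0,-1],[0,0,-0.55,0,-1],[0,0,-0.6,0,-1]],
])

```text
clock: 3.6
tool_pos: [0.483, -0.3072, 0.1363]
orientation: [-179.6, -0.2, -92.7]
force: [1.1, 0.4, -0.9]
opening: 0.0556
gripper_force: 30.0
```

```bash
python3 -c "
from h import *
goal(.482+.05,-.12,.13,np.radians(-93.1));o=ctrl.get_obs();print(o['tool_pos'],o['opening'],o['gripper_force'])
p=ctrl.snapshot('scene');save(p,'s2.png',(200,120,480,330),2.8)"
```

```text
delta [-0.946 -0.201  0.032] turn 0.0012 yaw now -92.67
[ 0.48297227 -0.30720734  0.13631277] 0.055582181210874694 29.99371826648712
```

View pics/s2.png

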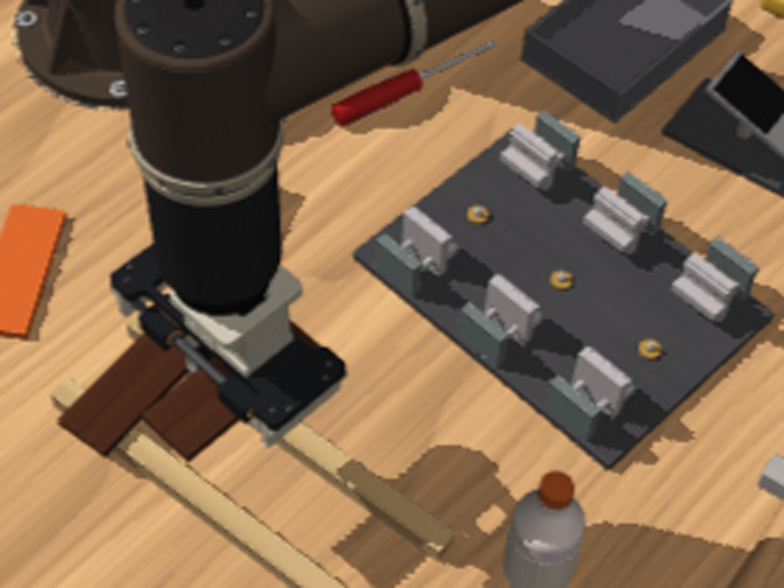

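carry_out([
  [[-0.95,-0.2,0.03,0,-1],[-0.95,-0.2,0.03,0,-1],[-0.95,-0.2,0.03,0,-1],[-0.95,-0.2,0.03,0,-1],[-0.95,-0.2,0.03,0,-1]],
])

```text
clock: 4.15
tool_pos: [0.5299, -0.114, 0.1235]
orientation: [180.0, 0.0, -92.5]
force: [-0.4, -0.6, -0.2]
opening: 0.0558
gripper_force: 30.0
```

```bash
python3 -c "
from h import *
goal(.5638,.0575,.1,np.radians(-93.13));o=ctrl.get_obs();print(o['tool_pos'],o['opening'],o['gripper_force'])"
```

```text
delta [-0.864 -0.132  0.117] turn 0.0018 yaw now -92.49
[ 0.52987109 -0.11403289  0.12346316] 0.055780404260928604 29.994328916072845
```

carry_out([
  [[-0.865,-0.13,0.1,0.002,-1],[-0.865,-0.13,0.1,0.002,-1],[-0.865,-0.13,0.1,0.002,-1],[-0.865,-0.13,0.1,0.002,-1],[-0.865,-0.13,0.1,0.002,-1]],
])

```text
clock: 4.65
tool_pos: [0.5634, 0.056, 0.1029]
orientation: [179.9, -0.0, -93.3]
force: [0.3, 0.1, -1.8]
opening: 0.0555
gripper_force: 30.0
```

```bash
python3 - <<'E'
from h import *
goal(.5638,.0575,.043,np.radians(-93.13));o=ctrl.get_obs();print(o['tool_pos'],o['orientation'])
z=o['tool_pos'][2]+.0157
ps,r=blanks([(o['tool_pos'][0],o['tool_pos'][1]+.004,-.054)],z)
print(r)
im=np.hstack([cv2.resize(q["color"][b[1]:b[3],b[0]:b[2]],(400,360),interpolation=cv2.INTER_CUBIC) for q,b in zip(ps,[(330,140,480,275),(210,160,330,268)])])
cv2.imwrite("pics/s3.png",im[:,:,::-1])
E
```

```text
delta [-0.007 -0.002  0.299] turn -0.0004 yaw now -93.28
[0.5633618  0.0560298  0.10286224] [ 1.79901160e+02 -3.48159045e-02 -9.32761831e+01]
[(2, [array([0.5572, 0.0548, 0.0126]), array([ 0.5631,  0.059 , -0.0447])], (array([0.5595654 , 0.05734729, 0.00137916]), np.float64(1142.875)), [np.float32(628.0), np.float32(386.0)])]
```

View pics/s3.png

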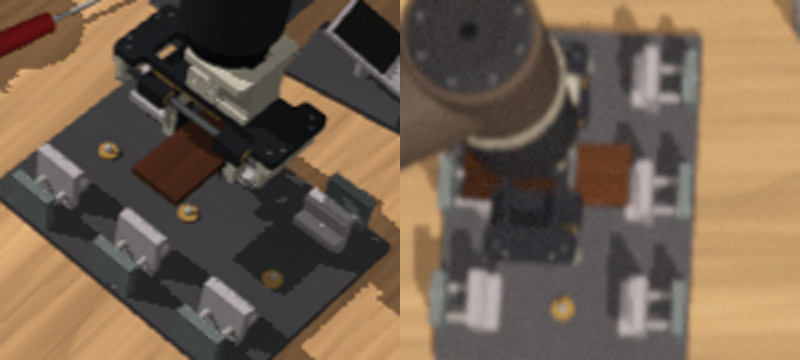

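```bash
python3 - <<'E'
from h import *
p=ctrl.snapshot("top")
g=cv2.cvtColor(p["color"],cv2.COLOR_RGB2HSV).astype(int)
for r in(209,213,217): print([(c,g[r,c,1],g[r,c,2]) for c in range(270,292,1)])
for c,z in((279.5,.12),(280,.063),(281,.063)): print(c,z,ray(p,(c,213),z).round(4))
for y in(-.067,-.071): print(y,proj(p,[.5634+.0546*y,.0495+.9985*y,.063]).round(1))
for y in(-.075+.0105,): print(proj(p,[.5638+.0546*y,.0495+.9985*y,.1235]).round(1))
E
```

```text
[(270, np.int64(169), np.int64(104)), (271, np.int64(167), np.int64(104)), (272, np.int64(163), np.int64(105)), (273, np.int64(161), np.int64(109)), (274, np.int64(165), np.int64(105)), (275, np.int64(171), np.int64(100)), (276, np.int64(160), np.int64(105)), (277, np.int64(168), np.int64(105)), (278, np.int64(163), np.int64(108)), (279, np.int64(139), np.int64(103)), (280, np.int64(36), np.int64(126)), (281, np.int64(22), np.int64(164)), (282, np.int64(19), np.int64(177)), (283, np.int64(18), np.int64(183)), (284, np.int64(17), np.int64(179)), (285, np.int64(18), np.int64(153)), (286, np.int64(17), np.int64(105)), (287, np.int64(4), np.int64(69)), (288, np.int64(21), np.int64(62)), (289, np.int64(25), np.int64(61)), (290, np.int64(16), np.int64(65)), (291, np.int64(9), np.int64(59))]
[(270, np.int64(171), np.int64(100)), (271, np.int64(160), np.int64(102)), (272, np.int64(172), np.int64(98)), (273, np.int64(161), np.int64(98)), (274, np.int64(168), np.int64(100)), (275, np.int64(174), np.int64(97)), (276, np.int64(161), np.int64(98)), (277, np.int64(172), np.int64(98)), (278, np.int
[... 750 characters left out ...]
), (277, np.int64(177), np.int64(101)), (278, np.int64(147), np.int64(104)), (279, np.int64(61), np.int64(117)), (280, np.int64(22), np.int64(141)), (281, np.int64(18), np.int64(159)), (282, np.int64(15), np.int64(181)), (283, np.int64(15), np.int64(190)), (284, np.int64(17), np.int64(179)), (285, np.int64(19), np.int64(148)), (286, np.int64(24), np.int64(108)), (287, np.int64(12), np.int64(82)), (288, np.int64(7), np.int64(69)), (289, np.int64(9), np.int64(57)), (290, np.int64(16), np.int64(64)), (291, np.int64(16), np.int64(63))]
279.5 0.12 [ 0.5567 -0.0203  0.12  ]
280 0.063 [ 0.5693 -0.0173  0.063 ]
281 0.063 [ 0.5693 -0.0204  0.063 ]
-0.067 [280. 216.]
-0.071 [281.3 216.1]
[277.6 211.6]
```

carry_out([
  [[-0.027,0,0.1,0,-1],[-0.027,0,0.2,0,-1],[-0.027,0,0.24,0,-1],[-0.027,0,0.24,0,-1],[-0.027,0,0.24,0,-1]],
])

```text
clock: 5.4
tool_pos: [0.5641, 0.0583, 0.0572]
orientation: [-180.0, 0.0, -93.5]
force: [-0.3, 0.3, -1.0]
opening: 0.0558
gripper_force: 30.0
```

carry_out([
  [[0,0,0.02,0,-1],[0,0,0.04,0,-1],[0,0,0.06,0,-1],[0,0,0.06,0,-1],[0,0,0.06,0,-1]],
])

```text
clock: 5.9
tool_pos: [0.5644, 0.059, 0.0448]
orientation: [-179.9, 0.0, -93.4]
force: [1.6, -0.6, 2.7]
opening: 0.0557
gripper_force: 30.0
```

```bash
python3 - <<'E'
from h import *
o=ctrl.get_obs();print(o['tool_pos'],o['orientation'],o['force'],o['moment'])
ps=[ctrl.snapshot(c) for c in("scene","top")]
im=np.hstack([cv2.resize(q["color"][b[1]:b[3],b[0]:b[2]],(400,360),interpolation=cv2.INTER_CUBIC) for q,b in zip(ps,[(360,150,460,240),(230,180,310,252)])])
cv2.imwrite("pics/s4.png",im[:,:,::-1])
E
```

```text
[0.5643826  0.05895208 0.04482288] [-1.79941794e+02  1.53297387e-02 -9.34469680e+01] [ 1.62269021 -0.60497248  2.73681214] [-0.19491137 -0.66951222 -0.15958256]
```

View pics/s4.png

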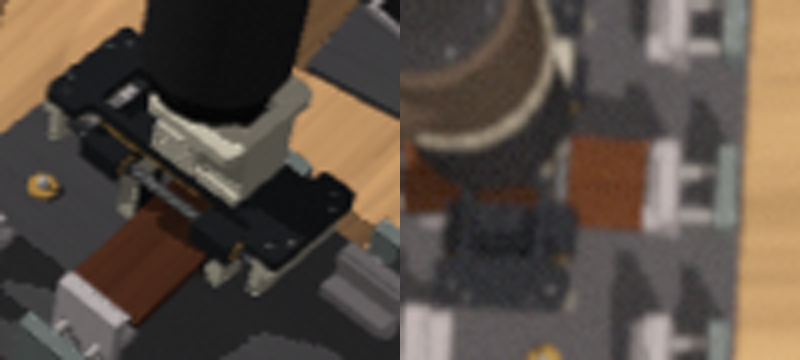

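carry_out([
  [[0,0,0.007,0,-1],[0,0,0.014,0,-1],[0,0,0.014,0,-1],[0,0,0.014,0,-1],[0,0,0.014,0,-1]],
])

```text
clock: 6.5
tool_pos: [0.5643, 0.059, 0.043]
orientation: [-179.9, 0.0, -93.4]
force: [-2.6, -0.7, 14.2]
opening: 0.0558
gripper_force: 30.0
```

carry_out([
  [[0.02,0,0,0,-1],[0.05,0,0,0,-1],[0.05,0,0,0,-1],[0.05,0,0,0,-1],[0.05,0,0,0,-1]],
])

```text
clock: 7.0
tool_pos: [0.5634, 0.0489, 0.0421]
orientation: [-180.0, -0.0, -93.4]
force: [0.3, 0.7, 6.9]
opening: 0.0557
gripper_force: 30.0
```

```bash
python3 - <<'E'
from h import *
o=ctrl.get_obs();print(o['tool_pos'],o['orientation'],o['force'],o['moment'])
ps=[ctrl.snapshot(c) for c in("scene","top")]
im=np.hstack([cv2.resize(q["color"][b[1]:b[3],b[0]:b[2]],(400,360),interpolation=cv2.INTER_CUBIC) for q,b in zip(ps,[(360,180,440,252),(250,190,310,244)])])
cv2.imwrite("pics/s5.png",im[:,:,::-1])
E
```

```text
[0.56343295 0.04885122 0.04210669] [-1.79970488e+02 -4.67298516e-03 -9.34216873e+01] [0.25276828 0.70132703 6.85314503] [ 0.1783187  -0.18211008  0.22275609]
```

View pics/s5.png

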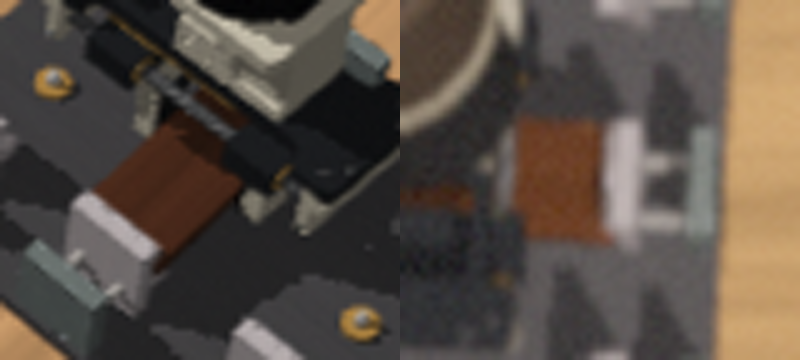

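carry_out([
  [[0.03,0,0,0,-1],[0.06,0,0,0,-1],[0.085,0,0,0,-1],[0.085,0,0,0,-1],[0.085,0,0,0,-1]],
])

```text
clock: 7.6
tool_pos: [0.5625, 0.0322, 0.0416]
orientation: [-180.0, 0.0, -93.5]
force: [2.1, 6.1, 1.2]
opening: 0.0559
gripper_force: 30.0
```

```bash
python3 - <<'E'
from h import *
o=ctrl.get_obs();print(o['tool_pos'],o['orientation'],o['force'],o['moment'],o['opening'])
ps=[ctrl.snapshot(c) for c in("scene","top")]
im=np.hstack([cv2.resize(q["color"][b[1]:b[3],b[0]:b[2]],(400,360),interpolation=cv2.INTER_CUBIC) for q,b in zip(ps,[(360,180,440,252),(220,190,310,271)])])
cv2.imwrite("pics/s6.png",im[:,:,::-1])
E
```

```text
[0.56253499 0.03218942 0.04158533] [-1.79960567e+02  4.95271384e-02 -9.34636595e+01] [2.07811165 6.10670626 1.2208938 ] [ 2.25976231 -0.63118267  0.19085886] 0.05589568441844614
```

View pics/s6.png

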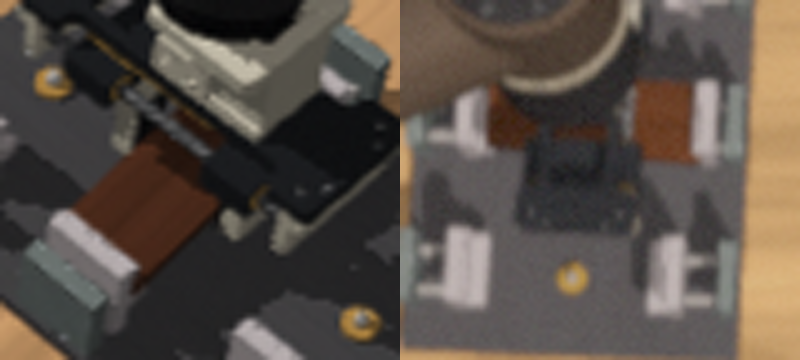

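carry_out([
  [[0,0,0.015,0,-1],[0,0,0.03,0,-1],[0,0,0.045,0,-1],[0,0,0.065,0,-1],[0,0,0.065,0,-1]],
])

```text
clock: 8.2
tool_pos: [0.5623, 0.0323, 0.0288]
orientation: [-180.0, 0.0, -93.4]
force: [1.5, 6.4, 2.9]
opening: 0.0554
gripper_force: 30.0
```

```bash
python3 - <<'E'
from h import *
o=ctrl.get_obs();print(o['tool_pos'],o['orientation'],o['force'],o['moment'],o['opening'])
E
```

```text
[0.56230474 0.03226759 0.02879359] [-1.79984639e+02  2.75970595e-02 -9.34404492e+01] [1.47001877 6.42316352 2.91365641] [ 2.08550813 -0.24305768  0.11769811] 0.055359807398455224
```

carry_out([
  [[0,0,0.005,0,-1],[0,0,0.01,0,-1],[0,0,0.01,0,-1],[0,0,0.01,0,-1]],
])

```text
clock: 8.6
tool_pos: [0.5624, 0.0323, 0.0286]
orientation: [-179.9, 0.0, -93.4]
force: [-6.2, 6.6, 22.0]
opening: 0.0559
gripper_force: 30.0
```

carry_out([
  [[0,0,0,0,0.8],[0,0,0,0,0.8],[0,0,0,0,0.8],[0,0,0,0,0.8],[0,0,0,0,0.8]],
])

```text
clock: 9.1
tool_pos: [0.5618, 0.0315, 0.0263]
orientation: [179.9, -0.0, -93.5]
force: [-0.1, -0.2, -0.2]
opening: 0.0788
gripper_force: 0.0
```

carry_out([
  [[0,0,-0.1,0,0.8],[0,0,-0.3,0,0.8],[0,0,-0.6,0,0.8],[0,0,-0.6,0,0.8],[0,0,-0.6,0,0.8]],
])

```text
clock: 9.6
tool_pos: [0.5635, 0.0322, 0.1493]
orientation: [-179.7, 0.1, -93.5]
force: [-0.2, 0.8, -0.0]
opening: 0.0788
gripper_force: 0.0
```

carry_out([
  [[1.0,0.1,-0.1,0,1],[1.0,0.2,-0.1,0,1],[1.0,0.4,-0.1,0,1],[1.0,0.4,-0.1,0,1],[1.0,0.4,-0.1,0,1]],
])

```text
clock: 10.1
tool_pos: [0.4668, -0.1652, 0.1655]
orientation: [179.8, 0.0, -93.6]
force: [1.1, 0.5, 0.0]
opening: 0.0879
gripper_force: 0.0
```

```bash
python3 - <<'E'
from h import *
o=ctrl.get_obs();print(o['tool_pos'],o['orientation'],o['opening'])
ps,r=blanks([(.5634,.0495,-.055)],.045);print(r)
ps,r=blanks([(.3583,-.3135,.09)],.027);print(r)
im=np.hstack([cv2.resize(q["color"][b[1]:b[3],b[0]:b[2]],(400,360),interpolation=cv2.INTER_CUBIC) for q,b in zip(ps,[(310,150,470,294),(210,150,430,348)])])
cv2.imwrite("pics/s7.png",im[:,:,::-1])
E
```

```text
[ 0.46680521 -0.16519581  0.16545119] [ 1.79832345e+02  8.19955851e-03 -9.35868123e+01] 0.08793922217444439
[(1, [array([ 0.562 ,  0.056 , -0.0707])], (array([ 0.56200425,  0.0559671 , -0.07071506]), np.float64(169.75)), [np.float32(921.0)])]
[(2, [array([ 0.356 , -0.3141,  0.1209]), array([ 0.3601, -0.3129,  0.0956])], (array([ 0.35841701, -0.31415115,  0.11020729]), np.float64(197.125)), [np.float32(1174.0), np.float32(924.0)])]
```

View pics/s7.png

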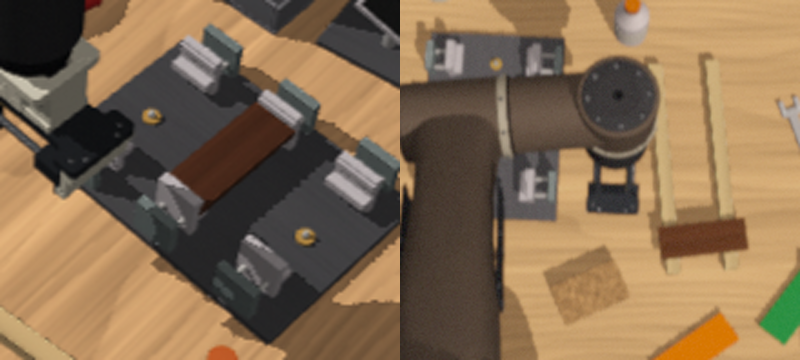

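```bash
python3 -c "
from h import *
goal(.3585,-.3138,.1,np.radians(-84.3))"
```

```text
delta [0.789 0.514 0.331] turn -0.0253 yaw now -93.4
```

carry_out([
  [[0.79,0.515,0.33,-0.0255,1],[0.79,0.515,0.33,-0.0255,1],[0.79,0.515,0.33,-0.0255,1],[0.79,0.515,0.33,-0.0255,1],[0.79,0.515,0.33,-0.0255,1]],
])

```text
clock: 11.0
tool_pos: [0.3539, -0.3159, 0.0983]
orientation: [179.7, 0.1, -84.5]
force: [-0.4, 0.8, -0.1]
opening: 0.0874
gripper_force: 0.0
```

```bash
python3 -c "
from h import *
goal(.3585,-.3138,.010,np.radians(-84.3));print(ctrl.get_obs()['tool_pos'])"
```

```text
delta [-0.008 -0.024  0.441] turn -0.0005 yaw now -84.49
[ 0.35393243 -0.31591784  0.09826325]
```

carry_out([
  [[-0.006,-0.015,0.2,0,1],[-0.006,-0.015,0.43,0,1],[-0.006,-0.015,0.43,0,1],[-0.006,-0.015,0.43,0,1],[-0.006,-0.015,0.43,0,1]],
])

```text
clock: 11.5
tool_pos: [0.3625, -0.3132, 0.0166]
orientation: [-179.9, -0.1, -84.2]
force: [0.6, -0.2, 1.3]
opening: 0.0877
gripper_force: 0.0
```

carry_out([
  [[0,0,0,0,-1],[0,0,0,0,-1],[0,0,0,0,-1],[0,0,0,0,-1],[0,0,0,0,-1]],
])

```text
clock: 12.0
tool_pos: [0.3606, -0.313, 0.0151]
orientation: [-180.0, -0.0, -84.3]
force: [-1.7, 1.2, 6.5]
opening: 0.0552
gripper_force: 30.0
```

carry_out([
  [[0,0,0,0,-1],[0,0,-0.1,0,-1],[0,0,-0.3,0,-1],[0,0,-0.55,0,-1],[0,0,-0.6,0,-1]],
])

```text
clock: 12.5
tool_pos: [0.3634, -0.3144, 0.1399]
orientation: [-179.6, -0.3, -84.2]
force: [-0.6, -0.5, -1.2]
opening: 0.0557
gripper_force: 30.0
```

```bash
python3 -c "
from h import *
goal(.4541,.0645,.1,np.radians(-93.13))
p=ctrl.snapshot('top')
print([ (d['p'],ray(p,d['centre'],.14)) for d in ctrl.spot_point(p,'blank1')])"
```

```text
delta [-1.839 -0.642  0.199] turn 0.0247 yaw now -84.22
[(0.98, array([ 0.24405971, -0.44341476,  0.14      ])), (0.92, array([ 0.35536782, -0.62364499,  0.14      ])), (0.77, array([ 0.18029954, -0.28668261,  0.14      ])), (0.75, array([0.53429552, 0.03629427, 0.14      ])), (0.5, array([ 0.36107831, -0.3221685 ,  0.14      ]))]
```

carry_out([
  [[-0.93,-0.32,0.05,0.0247,-1],[-0.93,-0.32,0.05,0.0247,-1],[-0.93,-0.32,0.05,0.0247,-1],[-0.93,-0.32,0.05,0.0247,-1],[-0.93,-0.32,0.05,0.0247,-1]],
])

```text
clock: 13.1
tool_pos: [0.406, -0.1176, 0.1233]
orientation: [179.9, 0.0, -92.9]
force: [0.1, -0.9, -0.4]
opening: 0.0558
gripper_force: 30.0
```

```bash
python3 -c "
from h import *
goal(.4543,.069,.1,np.radians(-93.3))"
```

```text
delta [-0.944 -0.194  0.116] turn 0.0011 yaw now -92.89
```

carry_out([
  [[-0.945,-0.19,0.1,0.001,-1],[-0.945,-0.19,0.1,0.001,-1],[-0.945,-0.19,0.1,0.001,-1],[-0.945,-0.19,0.1,0.001,-1],[-0.945,-0.19,0.1,0.001,-1]],
])

```text
clock: 13.6
tool_pos: [0.4551, 0.0685, 0.1029]
orientation: [179.9, -0.1, -93.3]
force: [-0.8, 0.1, -0.4]
opening: 0.0554
gripper_force: 30.0
```

```bash
python3 - <<'E'
from h import *
goal(.4543,.069,.061,np.radians(-93.3));o=ctrl.get_obs();print(o['tool_pos'],o['orientation'])
ps=[ctrl.snapshot(c) for c in("scene","top")]
# -y end column in top image along bay1 blank, z of blank top
p=ps[1];z=o['tool_pos'][2]+.017
g=cv2.cvtColor(p["color"],cv2.COLOR_RGB2HSV).astype(int)
for dx in(-.01,0,.01):
    P=[(y,proj(p,[o['tool_pos'][0]+dx,y,z])) for y in np.arange(.03,-.045,-.0025)]
    print([(round(y,4),int(g[int(round(q[1])),int(round(q[0])),1])) for y,q in P])
E
```

```text
delta [-0.002  0.004  0.21 ] turn -0.0 yaw now -93.31
[0.45507765 0.06851529 0.10291691] [ 1.79925483e+02 -5.65548873e-02 -9.33094195e+01]
[(np.float64(0.03), 165), (np.float64(0.0275), 165), (np.float64(0.025), 170), (np.float64(0.0225), 154), (np.float64(0.02), 183), (np.float64(0.0175), 175), (np.float64(0.015), 162), (np.float64(0.0125), 162), (np.float64(0.01), 167), (np.float64(0.0075), 168), (np.float64(0.005), 171), (np.float64(0.0025), 181), (np.float64(0.0), 189), (np.float64(-0.0025), 164), (np.float64(-0.005), 164), (np.float64(-0.0075), 106), (np.float64(-0.01), 40), (np.float64(-0.0125), 21), (np.float64(-0.015), 18), (np.float64(-0.0175), 18), (np.float64(-0.02), 18), (np.float64(-0.0225), 18), (np.float64(-0.025), 18), (np.float64(-0.0275), 17), (np.float64(-0.03), 19), (np.float64(-0.0325), 24), (np.float64(-0.035), 23), (np.float64(-0.0375), 23), (np.float64(-0.04), 23), (np.float64(-0.0425), 26)]
[(np.float64(0.03), 170), (np.float64(0.0275), 170), (np.float64(0.025), 176), (np.float64(0.0225), 163), (np.float64(0.02), 169), (np.float64(0.0175), 175), (np.float64(0
[... 707 characters left out ...]
64(0.0225), 163), (np.float64(0.02), 158), (np.float64(0.0175), 166), (np.float64(0.015), 177), (np.float64(0.0125), 177), (np.float64(0.01), 155), (np.float64(0.0075), 177), (np.float64(0.005), 157), (np.float64(0.0025), 167), (np.float64(0.0), 181), (np.float64(-0.0025), 157), (np.float64(-0.005), 157), (np.float64(-0.0075), 180), (np.float64(-0.01), 92), (np.float64(-0.0125), 32), (np.float64(-0.015), 26), (np.float64(-0.0175), 19), (np.float64(-0.02), 19), (np.float64(-0.0225), 18), (np.float64(-0.025), 20), (np.float64(-0.0275), 18), (np.float64(-0.03), 18), (np.float64(-0.0325), 20), (np.float64(-0.035), 20), (np.float64(-0.0375), 20), (np.float64(-0.04), 20), (np.float64(-0.0425), 4)]
```

carry_out([
  [[0,0,0.1,0,-1],[0,0,0.18,0,-1],[0,0,0.21,0,-1],[0,0,0.21,0,-1],[0,0,0.21,0,-1]],
])

```text
clock: 14.2
tool_pos: [0.4544, 0.0645, 0.063]
orientation: [180.0, -0.0, -93.6]
force: [-0.7, 0.5, 0.1]
opening: 0.0556
gripper_force: 30.0
```

carry_out([
  [[0,0,0.02,0,-1],[0,0,0.04,0,-1],[0,0,0.06,0,-1],[0,0,0.06,0,-1],[0,0,0.06,0,-1]],
])

```text
clock: 14.7
tool_pos: [0.4548, 0.0653, 0.051]
orientation: [-180.0, 0.0, -93.5]
force: [2.7, -0.7, 2.3]
opening: 0.0554
gripper_force: 30.0
```

carry_out([
  [[0,0,0.007,0,-1],[0,0,0.014,0,-1],[0,0,0.014,0,-1],[0,0,0.014,0,-1],[0,0,0.014,0,-1]],
])

```text
clock: 15.2
tool_pos: [0.4545, 0.0652, 0.0481]
orientation: [-180.0, 0.0, -93.5]
force: [3.6, -1.2, 2.5]
opening: 0.0557
gripper_force: 30.0
```

carry_out([
  [[-0.005,0,0,0,-1],[-0.01,0,0.004,0,-1],[-0.01,0,0.008,0,-1],[-0.01,0,0.008,0,-1],[-0.01,0,0.008,0,-1]],
])

```text
clock: 15.7
tool_pos: [0.4546, 0.0672, 0.0469]
orientation: [-180.0, 0.0, -93.5]
force: [0.9, -1.5, 10.2]
opening: 0.0555
gripper_force: 30.0
```

```bash
python3 - <<'E'
from h import *
o=ctrl.get_obs();print(o['tool_pos'],o['orientation'],o['force'],o['moment'],o['opening'])
ps=[ctrl.snapshot(c) for c in("scene","top")]
im=np.hstack([cv2.resize(q["color"][b[1]:b[3],b[0]:b[2]],(400,360),interpolation=cv2.INTER_CUBIC) for q,b in zip(ps,[(320,150,420,240),(220,190,310,271)])])
cv2.imwrite("pics/s8.png",im[:,:,::-1])
E
```

```text
[0.45455833 0.06719689 0.0468723 ] [-1.79977791e+02  5.28154253e-03 -9.35117035e+01] [ 0.91230404 -1.45254436 10.20310734] [-0.11692544  0.12019537 -0.16293376] 0.055499945530942014
```

View pics/s8.png

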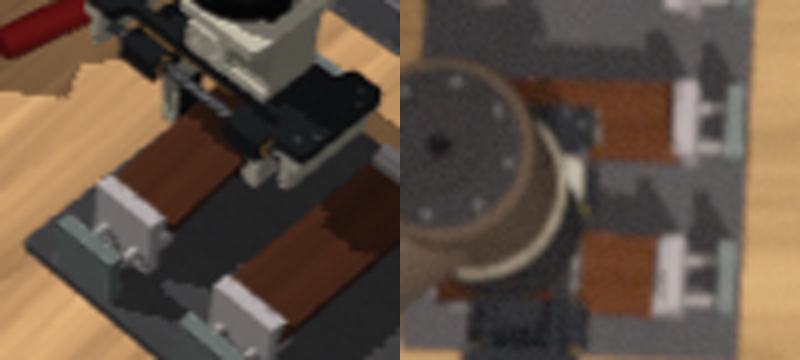

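carry_out([
  [[0.02,0,0,0,-1],[0.05,0,0,0,-1],[0.05,0,0,0,-1],[0.05,0,0,0,-1],[0.05,0,0,0,-1]],
])

```text
clock: 16.3
tool_pos: [0.4534, 0.0569, 0.0462]
orientation: [180.0, -0.0, -93.5]
force: [0.9, 0.6, 3.3]
opening: 0.0557
gripper_force: 30.0
```

carry_out([
  [[0.03,0,0,0,-1],[0.06,0,0,0,-1],[0.08,0,0,0,-1],[0.08,0,0,0,-1],[0.08,0,0,0,-1]],
])

```text
clock: 16.8
tool_pos: [0.4526, 0.0411, 0.0461]
orientation: [180.0, 0.0, -93.6]
force: [-0.9, 6.7, -0.6]
opening: 0.0558
gripper_force: 30.0
```

carry_out([
  [[0,0,0.015,0,-1],[0,0,0.03,0,-1],[0,0,0.045,0,-1],[0,0,0.066,0,-1],[0,0,0.066,0,-1]],
])

```text
clock: 17.3
tool_pos: [0.4529, 0.0413, 0.033]
orientation: [-180.0, 0.0, -93.5]
force: [-0.1, 6.2, 1.5]
opening: 0.0556
gripper_force: 30.0
```

carry_out([
  [[0,0,0.005,0,-1],[0,0,0.01,0,-1],[0,0,0.01,0,-1],[0,0,0.01,0,-1]],
])

```text
clock: 17.7
tool_pos: [0.453, 0.0413, 0.0323]
orientation: [-180.0, 0.0, -93.5]
force: [-6.4, 6.7, 19.2]
opening: 0.0552
gripper_force: 30.0
```

carry_out([
  [[0,0,0,0,0.8],[0,0,0,0,0.8],[0,0,0,0,0.8],[0,0,0,0,0.8],[0,0,0,0,0.8]],
])

```text
clock: 18.2
tool_pos: [0.4526, 0.0409, 0.031]
orientation: [180.0, -0.0, -93.5]
force: [-0.6, 0.5, 0.7]
opening: 0.0786
gripper_force: 0.0
```

carry_out([
  [[0,0,-0.1,0,0.8],[0,0,-0.3,0,0.8],[0,0,-0.6,0,0.8],[0,0,-0.7,0,0.8],[0,0,-0.7,0,0.8]],
])

```text
clock: 18.7
tool_pos: [0.4553, 0.0421, 0.1757]
orientation: [-179.6, 0.2, -93.5]
force: [0.4, 0.1, -0.9]
opening: 0.0788
gripper_force: 0.0
```

carry_out([
  [[-1.0,-0.3,0,0,0],[-1.0,-0.3,0,0,-1],[-1.0,-0.3,0,0,-1],[-1.0,-0.3,0,0,-1],[-1.0,-0.3,0,0,-1]],
])

```text
clock: 19.2
tool_pos: [0.5263, 0.2411, 0.1698]
orientation: [180.0, -0.0, -93.4]
force: [-0.4, 0.3, 0.6]
opening: 0.0447
gripper_force: 0.0
```

```bash
python3 - <<'E'
from h import *
o=ctrl.get_obs();print(o['tool_pos'],o['orientation'],o['opening'])
ps=[ctrl.snapshot(c) for c in("scene","top")]
for p in ps:
    for n,z in(("pedal_pad",.069),("blank1",.05)): print(n,[(round(d["p"],2),np.round(d["centre"],1),ray(p,d["centre"],z).round(4)) for d in ctrl.spot_point(p,n)])
q=ps[0];b=(320,110,510,281)
im=np.hstack([cv2.resize(q["color"][b[1]:b[3],b[0]:b[2]],(400,360),interpolation=cv2.INTER_CUBIC) for q,b in zip(ps,[b,(140,160,320,322)])])
cv2.imwrite("pics/s9.png",im[:,:,::-1])
E
```

```text
[0.52632199 0.2411419  0.16982067] [ 1.79992047e+02 -3.38636963e-02 -9.33807849e+01] 0.044690463418023595
pedal_pad [(0.57, array([469.8, 151.2]), array([0.5784, 0.3322, 0.069 ]))]
blank1 [(0.97, array([401.3, 214.6]), array([0.5687, 0.041 , 0.05  ])), (0.91, array([370.1, 190. ]), array([0.4556, 0.0481, 0.05  ])), (0.91, array([140.9, 359.8]), array([ 0.3949, -0.6736,  0.05  ])), (0.87, array([170.8, 275. ]), array([ 0.2711, -0.4892,  0.05  ])), (0.7, array([206.2, 215.1]), array([ 0.1958, -0.3107,  0.05  ])), (0.37, array([370. , 189.1]), array([0.4534, 0.0503, 0.05  ]))]
pedal_pad []
blank1 [(0.94, array([487.4, 276.3]), array([ 0.3646, -0.6528,  0.05  ])), (0.73, array([370.4, 341.3]), array([ 0.1735, -0.2879,  0.05  ])), (0.63, array([259. , 218.3]), array([0.5562, 0.0493, 0.05  ])), (0.59, array([259.3, 252. ]), array([0.4498, 0.0478, 0.05  ]))]
```

View pics/s9.png

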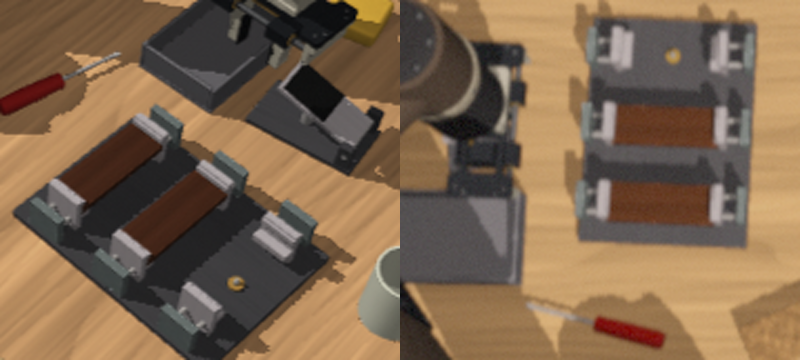

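Both blanks look seated and symmetric in the lower two bays, at top (259,218) and (259,252). The pedal pad is at scene (470,151). Next I press the pedal with the fingers closed.

```bash
python3 -c "
from h import *
goal(.580,.329,.11)"
```

```text
delta [-0.482 -0.248  0.305] turn 0 yaw now -93.58
```

carry_out([
  [[-0.48,-0.25,0.1,0,-1],[-0.48,-0.25,0.3,0,-1],[-0.48,-0.25,0.3,0,-1],[-0.48,-0.25,0.3,0,-1],[-0.48,-0.25,0.3,0,-1]],
])

```text
clock: 20.0
tool_pos: [0.5805, 0.3286, 0.1108]
orientation: [179.9, -0.1, -93.6]
force: [-0.6, 0.0, 0.2]
opening: 0.0007
gripper_force: 0.0
```

carry_out([
  [[0,0,0.08,0,-1],[0,0,0.16,0,-1],[0,0,0.2,0,-1],[0,0,0.25,0,-1],[0,0,0.29,0,-1]],
])

```text
clock: 20.5
tool_pos: [0.5811, 0.3294, 0.0551]
orientation: [-179.9, 0.1, -93.5]
force: [-5.7, -0.4, 10.1]
opening: 0.0003
gripper_force: 4.7
```

carry_out([
  [[0,0,0.02,0,-1],[0,0,0.04,0,-1],[0,0,0.06,0,-1],[0,0,0.06,0,-1],[0,0,0.06,0,-1]],
])

```text
clock: 21.0
tool_pos: [0.58, 0.3294, 0.0442]
orientation: [-180.0, 0.0, -93.5]
force: [-10.2, -1.3, 15.9]
opening: 0.0007
gripper_force: 7.7
```

carry_out([
  [[0,0,0.015,0,-1],[0,0,0.025,0,-1],[0,0,0.025,0,-1],[0,0,0.025,0,-1],[0,0,0.025,0,-1]],
])

```text
clock: 21.5
tool_pos: [0.58, 0.3295, 0.0434]
orientation: [-179.9, 0.1, -93.4]
force: [-22.4, -4.9, 45.0]
opening: 0.0008
gripper_force: 21.9
```

carry_out([
  [[0,0,-0.008,0,-1],[0,0,-0.008,0,-1],[0,0,-0.008,0,-1],[0,0,-0.008,0,-1],[0,0,-0.008,0,-1]],
])

```text
clock: 22.0
tool_pos: [0.58, 0.3293, 0.0436]
orientation: [-179.9, 0.1, -93.5]
force: [-18.7, -3.0, 35.9]
opening: 0.0001
gripper_force: 17.3
```

carry_out([
  [[0,0,0,0,-1],[0,0,0,0,-1],[0,0,0,0,-1],[0,0,0,0,-1],[0,0,0,0,-1]],
])

```text
clock: 22.5
tool_pos: [0.58, 0.3294, 0.0437]
orientation: [-179.9, 0.1, -93.5]
force: [-18.0, -4.9, 35.0]
opening: 0.0005
gripper_force: 17.3
```

carry_out([
  [[0,0,0,0,-1],[0,0,0,0,-1],[0,0,0,0,-1],[0,0,0,0,-1],[0,0,0,0,-1]],
])

```text
clock: 23.0
tool_pos: [0.58, 0.3294, 0.0437]
orientation: [-179.9, 0.1, -93.5]
force: [-18.3, -3.8, 36.0]
opening: 0.0002
gripper_force: 17.3
```

carry_out([
  [[0,0,0,0,-1],[0,0,0,0,-1],[0,0,0,0,-1],[0,0,0,0,-1],[0,0,0,0,-1]],
])

```text
clock: 23.5
tool_pos: [0.58, 0.3294, 0.0437]
orientation: [-179.9, 0.1, -93.5]
force: [-18.0, -3.5, 35.3]
opening: 0.0006
gripper_force: 17.3
```

carry_out([
  [[0,0,0,0,-1],[0,0,0,0,-1],[0,0,0,0,-1],[0,0,0,0,-1],[0,0,0,0,-1]],
])

```text
clock: 24.0
tool_pos: [0.58, 0.3294, 0.0436]
orientation: [-179.9, 0.1, -93.5]
force: [-18.1, -3.3, 36.1]
opening: 0.0003
gripper_force: 17.3
```

```bash
python3 - <<'E'
from h import *
ps=[ctrl.snapshot(c) for c in("scene","top")]
im=np.hstack([cv2.resize(q["color"][b[1]:b[3],b[0]:b[2]],(400,360),interpolation=cv2.INTER_CUBIC) for q,b in zip(ps,[(320,110,520,290),(215,160,315,250)])])
cv2.imwrite("pics/s10.png",im[:,:,::-1])
E
```

```text
(no output)
```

View pics/s10.png

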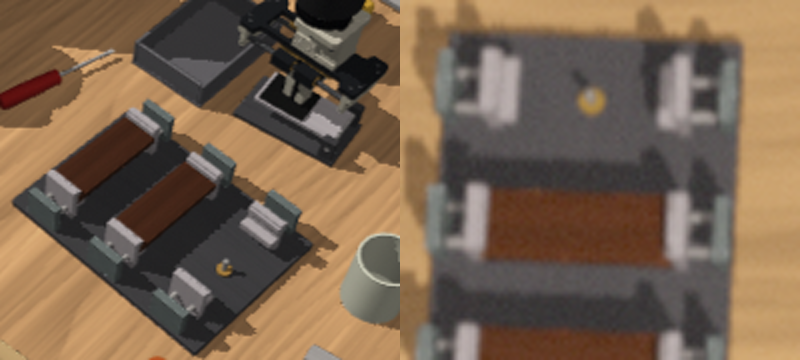

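carry_out([
  [[0,0,-0.1,0,-1],[0,0,-0.2,0,-1],[0,0,-0.4,0,-1],[0,0,-0.5,0,0.8],[0,0,-0.5,0,0.8]],
])

```text
clock: 24.6
tool_pos: [0.5828, 0.3308, 0.1433]
orientation: [-179.6, 0.3, -93.5]
force: [-1.0, -0.3, 0.7]
opening: 0.0113
gripper_force: 0.0
```

```bash
python3 - <<'E'
from h import *
goal(.4540,.0555,.12,np.radians(-93.13))
p=ctrl.snapshot("top")
print(ray(p,(237.2,216),.063),ray(p,(282,216),.063))
q=ctrl.snapshot("scene");print([(round(d["p"],2),ray(q,d["centre"],.069).round(4)) for d in ctrl.spot_point(q,"pedal_pad")])
print([(round(d["p"],2),ray(p,d["centre"],.006).round(4)) for d in ctrl.spot_point(p,"tray_in")],[(round(d["p"],2),ray(q,d["centre"],.006).round(4)) for d in ctrl.spot_point(q,"tray_in")])
E
```

```text
delta [1.413 0.558 0.117] turn -0.0011 yaw now -93.51
[0.56165553 0.11537016 0.063     ] [ 0.55972408 -0.02351088  0.063     ]
[(0.87, array([0.5823, 0.3416, 0.069 ]))]
[(0.75, array([0.406 , 0.3521, 0.006 ]))] [(0.63, array([0.4144, 0.3473, 0.006 ]))]
```

carry_out([
  [[0.7,0.28,-0.2,0,0.8],[0.7,0.28,-0.2,0,0.8],[0.7,0.28,-0.2,0,0.8],[0.7,0.28,-0.2,0,0.8],[0.7,0.28,-0.2,0,0.8]],
])

```text
clock: 25.35
tool_pos: [0.5159, 0.1924, 0.1782]
orientation: [-180.0, 0.0, -93.6]
force: [0.9, 0.3, 0.1]
opening: 0.0707
gripper_force: 0.0
```

carry_out([
  [[0.71,0.28,0.1,0,0.8],[0.71,0.28,0.1,0,0.8],[0.71,0.28,0.3,0,0.8],[0.71,0.28,0.3,0,0.8],[0.71,0.28,0.3,0,0.8]],
])

```text
clock: 25.85
tool_pos: [0.4495, 0.0535, 0.1152]
orientation: [179.7, -0.2, -93.6]
force: [0.1, 0.6, 0.9]
opening: 0.0786
gripper_force: 0.0
```

```bash
python3 - <<'E'
from h import *
goal(.4536,.0555,.032,np.radians(-93.13));print(ctrl.get_obs()['tool_pos'])
E
```

```text
delta [-0.011 -0.02   0.416] turn -0.0014 yaw now -93.62
[0.44951525 0.05353506 0.11517546]
```

carry_out([
  [[-0.008,-0.015,0.2,0,0.8],[-0.008,-0.015,0.38,0,0.8],[-0.008,-0.015,0.41,0,0.8],[-0.008,-0.015,0.41,0,0.8],[-0.008,-0.015,0.41,0,0.8]],
])

```text
clock: 26.35
tool_pos: [0.4561, 0.0577, 0.0369]
orientation: [-179.9, 0.0, -93.5]
force: [0.5, -0.0, -1.4]
opening: 0.0788
gripper_force: 0.0
```

carry_out([
  [[0,0,0,0,-1],[0,0,0,0,-1],[0,0,0,0,-1],[0,0,0,0,-1],[0,0,0,0,-1]],
])

```text
clock: 26.85
tool_pos: [0.4542, 0.0564, 0.0363]
orientation: [180.0, -0.0, -93.5]
force: [-5.7, 1.2, 8.3]
opening: 0.0556
gripper_force: 30.0
```

carry_out([
  [[0.03,0,-0.005,0,-1],[0.06,0,-0.008,0,-1],[0.083,0,-0.01,0,-1],[0.083,0,-0.01,0,-1],[0.083,0,-0.01,0,-1]],
])

```text
clock: 27.35
tool_pos: [0.4537, 0.0405, 0.0377]
orientation: [-180.0, 0.1, -93.6]
force: [-2.1, 7.7, -2.4]
opening: 0.0556
gripper_force: 30.0
```

carry_out([
  [[0,0,-0.02,0,-1],[0,0,-0.04,0,-1],[0,0,-0.065,0,-1],[0,0,-0.09,0,-1],[0,0,-0.09,0,-1]],
])

```text
clock: 27.85
tool_pos: [0.4545, 0.041, 0.0563]
orientation: [-179.9, 0.1, -93.6]
force: [-0.4, 7.1, -3.1]
opening: 0.0556
gripper_force: 30.0
```

```bash
python3 - <<'E'
from h import *
o=ctrl.get_obs();print(o['tool_pos'],o['force'],o['moment'])
ps=[ctrl.snapshot(c) for c in("scene","top")]
im=np.hstack([cv2.resize(q["color"][b[1]:b[3],b[0]:b[2]],(400,360),interpolation=cv2.INTER_CUBIC) for q,b in zip(ps,[(320,130,440,238),(220,190,310,271)])])
cv2.imwrite("pics/s11.png",im[:,:,::-1])
E
```

```text
[0.45447905 0.0410042  0.05633651] [-0.44687771  7.09866023 -3.07905103] [ 2.48890273  0.40193812 -0.01501705]
```

View pics/s11.png

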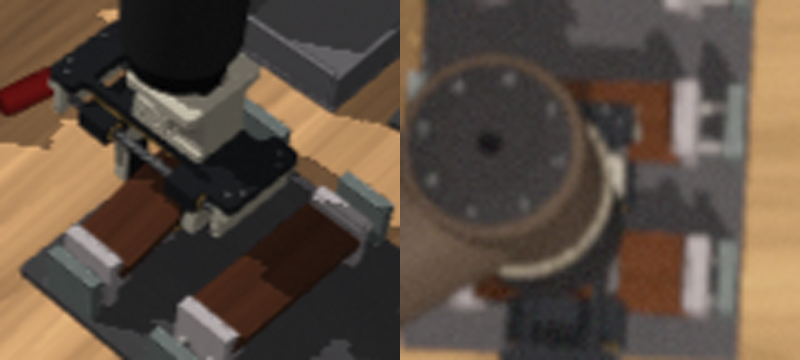

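carry_out([
  [[-0.05,0,0.005,0,-1],[-0.1,0,0.005,0,-1],[-0.155,0,0.005,0,-1],[-0.16,0,0.005,0,-1],[-0.16,0,0.005,0,-1]],
])

```text
clock: 28.45
tool_pos: [0.4555, 0.0724, 0.0546]
orientation: [180.0, -0.0, -93.5]
force: [-0.8, 0.2, -0.8]
opening: 0.0555
gripper_force: 30.0
```

carry_out([
  [[0,0,-0.1,0,-1],[0,0,-0.25,0,-1],[0,0,-0.4,0,-1],[0,0,-0.4,0,-1],[0,0,-0.4,0,-1]],
])

```text
clock: 28.95
tool_pos: [0.4557, 0.072, 0.1351]
orientation: [-179.9, 0.1, -93.6]
force: [-0.4, -0.2, -1.3]
opening: 0.0558
gripper_force: 30.0
```

carry_out([
  [[-0.675,0.15,0,-0.008,-1],[-0.675,0.15,0,-0.008,-1],[-0.675,0.15,0,-0.008,-1],[-0.675,0.15,0,-0.008,-1],[-0.675,0.15,0,-0.008,-1]],
])

```text
clock: 29.45
tool_pos: [0.4331, 0.2086, 0.1333]
orientation: [179.9, -0.1, -90.6]
force: [-0.4, 0.8, -1.1]
opening: 0.0555
gripper_force: 30.0
```

carry_out([
  [[-0.675,0.15,0,0,-1],[-0.675,0.15,0,0,-1],[-0.675,0.15,0,0,-1],[-0.675,0.15,0,0,-1],[-0.675,0.15,0,0,-1]],
])

```text
clock: 29.95
tool_pos: [0.4052, 0.343, 0.1335]
orientation: [179.9, -0.1, -90.6]
force: [0.6, -0.4, -0.1]
opening: 0.0555
gripper_force: 30.0
```

```bash
python3 - <<'E'
from h import *
goal(.412,.347,.04,np.radians(-90));o=ctrl.get_obs();print(o['tool_pos'],o['opening'])
p=ctrl.snapshot("scene");save(p,"s12.png",(330,60,530,210),3)
for n in("tray_in",):
    print([(round(d["p"],2),ray(p,d["centre"],.006).round(4)) for d in ctrl.spot_point(p,n)])
ms=ctrl.silhouettes(p,"tray_in");print([(m["p"],m["mask"].sum()) for m in ms])
if ms: print(fit([(p,ms[0]["mask"].astype(np.float32))],(.412,.347,0),.0225,(.13,.19,.045)))
E
```

```text
delta [-0.02  -0.034  0.468] turn -0.0018 yaw now -90.64
[0.40519216 0.34302641 0.13354967] 0.05545091591333596
[(0.76, array([0.4137, 0.3517, 0.006 ]))]
[(0.88, np.int64(2433))]
(array([ 0.41134588,  0.3474517 , -0.01402078]), np.float64(392.3125))
```

View pics/s12.png

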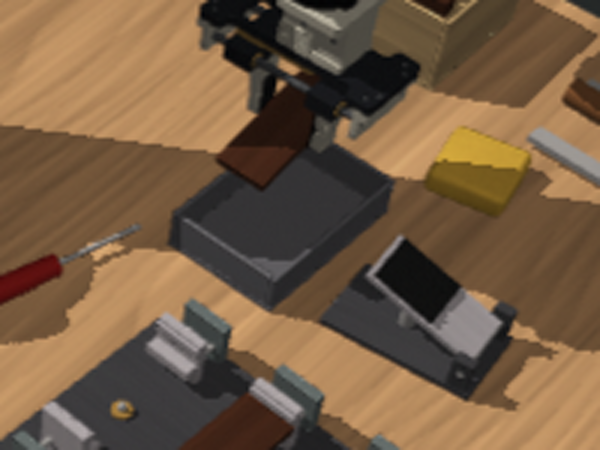

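carry_out([
  [[-0.02,-0.031,0.1,0,-1],[-0.02,-0.031,0.3,0,-1],[-0.02,-0.031,0.4,0,-1],[-0.02,-0.031,0.4,0,-1],[-0.02,-0.031,0.4,0,-1]],
])

```text
clock: 30.6
tool_pos: [0.4124, 0.3472, 0.0552]
orientation: [-180.0, -0.0, -90.7]
force: [0.6, 0.7, -0.1]
opening: 0.0557
gripper_force: 30.0
```

```bash
python3 - <<'E'
from h import *
goal(.4114,.3475,.014);o=ctrl.get_obs();print(o['tool_pos'],o['opening'])
E
```

```text
delta [-0.002  0.005  0.206] turn 0 yaw now -90.69
[0.41238956 0.34716655 0.05522932] 0.055678049264292644
```

carry_out([
  [[0,0.005,0.1,0,-1],[0,0.005,0.16,0,-1],[0,0.005,0.2,0,-1],[0,0.005,0.2,0,-1],[0,0.005,0.2,0,-1]],
])

```text
clock: 31.1
tool_pos: [0.4112, 0.3482, 0.0154]
orientation: [-180.0, 0.0, -90.6]
force: [0.7, -0.3, -0.2]
opening: 0.0555
gripper_force: 30.0
```

carry_out([
  [[0,0,0,0,0.45],[0,0,0,0,0.45],[0,0,0,0,0.45],[0,0,0,0,0.45],[0,0,0,0,0.45]],
])

```text
clock: 31.6
tool_pos: [0.4109, 0.3478, 0.0148]
orientation: [-180.0, 0.0, -90.6]
force: [0.3, 0.0, -0.6]
opening: 0.0633
gripper_force: 0.0
```

carry_out([
  [[0,0,-0.1,0,0.45],[0,0,-0.3,0,0.45],[0,0,-0.6,0,0.8],[0,0,-0.7,0,0.8],[0,0,-0.7,0,0.8]],
])

```text
clock: 32.1
tool_pos: [0.4126, 0.3501, 0.1599]
orientation: [-179.7, 0.4, -90.6]
force: [0.4, 0.1, -0.3]
opening: 0.078
gripper_force: 0.0
```

```bash
python3 - <<'E'
from h import *
goal(.5634,.0495,.12,np.radians(-93.13))
p=ctrl.snapshot("scene");d=ctrl.spot_point(p,"blank1")
print([(round(e["p"],2),ray(p,e["centre"],.012).round(3),ray(p,e["centre"],.045).round(3)) for e in d])
E
```

```text
delta [ 1.495 -0.77   0.2  ] turn 0.007 yaw now -90.6
[(0.94, array([0.549, 0.071, 0.012]), array([0.562, 0.049, 0.045])), (0.93, array([0.404, 0.34 , 0.012]), array([0.421, 0.311, 0.045])), (0.69, array([ 0.375, -0.67 ,  0.012]), array([ 0.392, -0.672,  0.045])), (0.67, array([ 0.247, -0.482,  0.012]), array([ 0.267, -0.489,  0.045])), (0.64, array([ 0.177, -0.304,  0.012]), array([ 0.199, -0.316,  0.045]))]
```

carry_out([
  [[0.75,-0.385,0,0.007,0.8],[0.75,-0.385,0,0.007,0.8],[0.75,-0.385,0,0.007,0.8],[0.75,-0.385,0,0.007,0.8],[0.75,-0.385,0,0.007,0.8]],
])

```text
clock: 32.7
tool_pos: [0.4861, 0.1941, 0.1531]
orientation: [179.9, -0.1, -93.4]
force: [-0.1, 0.6, -0.1]
opening: 0.0789
gripper_force: 0.0
```

```bash
python3 - <<'E'
from h import *
goal(.5634,.0495,.12,np.radians(-93.13))
E
```

```text
delta [ 0.699 -0.428  0.166] turn -0.0007 yaw now -93.37
```

carry_out([
  [[0.7,-0.43,0.17,0,0.8],[0.7,-0.43,0.17,0,0.8],[0.7,-0.43,0.17,0,0.8],[0.7,-0.43,0.17,0,0.8],[0.7,-0.43,0.17,0,0.8]],
])

```text
clock: 33.2
tool_pos: [0.5638, 0.0505, 0.1183]
orientation: [179.8, -0.1, -93.3]
force: [-1.0, -0.7, -0.2]
opening: 0.0787
gripper_force: 0.0
```

```bash
python3 - <<'E'
from h import *
goal(.5632,.0495,.035,np.radians(-93.13))
E
```

```text
delta [0.005 0.003 0.417] turn -0.0006 yaw now -93.34
```

carry_out([
  [[0.005,0.003,0.2,0,0.8],[0.005,0.003,0.38,0,0.8],[0.005,0.003,0.41,0,0.8],[0.005,0.003,0.41,0,0.8],[0.005,0.003,0.41,0,0.8]],
])

```text
clock: 33.7
tool_pos: [0.5644, 0.0525, 0.04]
orientation: [-179.9, 0.0, -93.1]
force: [-0.2, -0.2, 0.9]
opening: 0.079
gripper_force: 0.0
```

carry_out([
  [[0,0,0,0,-1],[0,0,0,0,-1],[0,0,0,0,-1],[0,0,0,0,-1],[0,0,0,0,-1]],
])

```text
clock: 34.2
tool_pos: [0.5637, 0.0514, 0.0395]
orientation: [-180.0, 0.0, -93.2]
force: [-2.3, 0.2, 6.5]
opening: 0.0558
gripper_force: 30.0
```

carry_out([
  [[0,0,0,0,0.8],[0,0,0,0,0.8],[0,0,0.025,0,0.8],[0,0,0.025,0,0.8],[0,0,0.025,0,0.8]],
])

```text
clock: 34.7
tool_pos: [0.5634, 0.0514, 0.0333]
orientation: [180.0, -0.0, -93.2]
force: [-0.7, -0.7, -0.0]
opening: 0.0786
gripper_force: 0.0
```

carry_out([
  [[0,0,0,0,-1],[0,0,0,0,-1],[0,0,0,0,-1],[0,0,0,0,-1],[0,0,0,0,-1]],
])

```text
clock: 35.2
tool_pos: [0.5637, 0.0515, 0.0338]
orientation: [-180.0, 0.0, -93.2]
force: [-0.6, 0.4, -0.5]
opening: 0.0556
gripper_force: 30.0
```

carry_out([
  [[0.03,0,-0.005,0,-1],[0.06,0,-0.008,0,-1],[0.083,0,-0.01,0,-1],[0.083,0,-0.01,0,-1],[0.083,0,-0.01,0,-1]],
])

```text
clock: 35.7
tool_pos: [0.5628, 0.0354, 0.0355]
orientation: [-180.0, 0.1, -93.2]
force: [-0.7, 7.9, -3.8]
opening: 0.0556
gripper_force: 30.0
```

carry_out([
  [[0,0,-0.02,0,-1],[0,0,-0.04,0,-1],[0,0,-0.065,0,-1],[0,0,-0.09,0,-1],[0,0,-0.09,0,-1]],
])

```text
clock: 36.2
tool_pos: [0.5629, 0.0355, 0.0542]
orientation: [-180.0, 0.1, -93.2]
force: [-1.0, 6.5, -2.2]
opening: 0.0559
gripper_force: 30.0
```

carry_out([
  [[-0.05,0,0.005,0,-1],[-0.1,0,0.005,0,-1],[-0.155,0,0.005,0,-1],[-0.16,0,0.005,0,-1],[-0.16,0,0.005,0,-1]],
])

```text
clock: 36.7
tool_pos: [0.5643, 0.0673, 0.0526]
orientation: [180.0, -0.0, -93.1]
force: [-1.2, 0.2, -1.3]
opening: 0.0558
gripper_force: 30.0
```

```bash
python3 - <<'E'
from h import *
o=ctrl.get_obs();print(o['tool_pos'],o['force'],o['moment'])
ps=[ctrl.snapshot(c) for c in("scene","top")]
im=np.hstack([cv2.resize(q["color"][b[1]:b[3],b[0]:b[2]],(400,360),interpolation=cv2.INTER_CUBIC) for q,b in zip(ps,[(340,110,500,254),(220,170,310,251)])])
cv2.imwrite("pics/s13.png",im[:,:,::-1])
E
```

```text
[0.56430214 0.06725524 0.05261988] [-1.23337868  0.17974003 -1.3305729 ] [-0.0851553   0.07174861 -0.01939601]
```

View pics/s13.png

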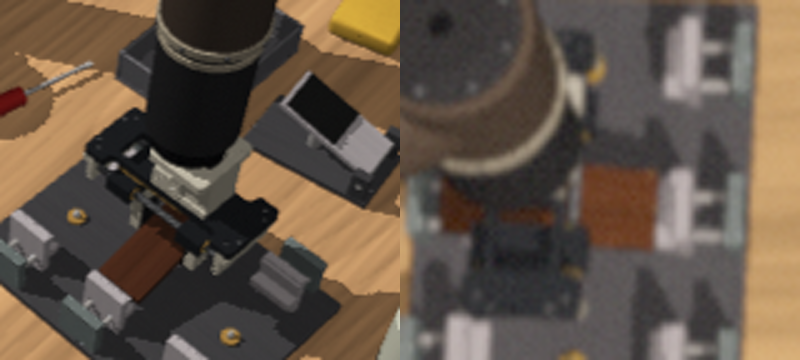

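carry_out([
  [[0,0,-0.1,0,-1],[0,0,-0.25,0,-1],[0,0,-0.45,0,-1],[0,0,-0.45,0,-1],[0,0,-0.45,0,-1]],
])

```text
clock: 37.3
tool_pos: [0.5648, 0.0668, 0.1438]
orientation: [-179.9, 0.1, -93.2]
force: [0.1, 0.2, -1.6]
opening: 0.0557
gripper_force: 30.0
```

carry_out([
  [[-0.68,0.42,0,-0.007,-1],[-0.68,0.42,0,-0.007,-1],[-0.68,0.42,0,-0.007,-1],[-0.68,0.42,0,-0.007,-1],[-0.68,0.42,0,-0.007,-1]],
])

```text
clock: 37.8
tool_pos: [0.4868, 0.2083, 0.1417]
orientation: [179.9, -0.1, -90.5]
force: [0.5, -0.4, -0.1]
opening: 0.0556
gripper_force: 30.0
```

```bash
python3 - <<'E'
from h import *
goal(.4114,.3475,.1,np.radians(-90.7));o=ctrl.get_obs();print(o['opening'])
E
```

```text
delta [-0.693  0.383  0.209] turn 0.0006 yaw now -90.49
0.05558645203878766
```

carry_out([
  [[-0.69,0.37,0,0,-1],[-0.69,0.37,0,0,-1],[-0.69,0.37,0.1,0,-1],[-0.69,0.37,0.3,0,-1],[-0.69,0.37,0.3,0,-1]],
])

```text
clock: 38.3
tool_pos: [0.4132, 0.3435, 0.0774]
orientation: [179.7, -0.4, -90.6]
force: [-0.6, -0.9, -1.2]
opening: 0.0558
gripper_force: 30.0
```

```bash
python3 - <<'E'
from h import *
goal(.4114,.3475,.024,np.radians(-90.7));o=ctrl.get_obs();print(o['tool_pos'],o['opening'])
E
```

```text
delta [-0.02   0.009  0.267] turn 0.0002 yaw now -90.64
[0.41315482 0.34350153 0.07736637] 0.05582900157981573
```

carry_out([
  [[-0.018,0.007,0.1,0,-1],[-0.018,0.007,0.2,0,-1],[-0.018,0.007,0.27,0,-1],[-0.018,0.007,0.27,0,-1],[-0.018,0.007,0.27,0,-1]],
])

```text
clock: 38.8
tool_pos: [0.4153, 0.3488, 0.0294]
orientation: [-180.0, -0.0, -90.7]
force: [1.0, 0.2, 0.4]
opening: 0.0554
gripper_force: 30.0
```

carry_out([
  [[0,0,0,0,0.45],[0,0,0,0,0.45],[0,0,0,0,0.45],[0,0,0,0,0.45],[0,0,0,0,0.45]],
])

```text
clock: 39.3
tool_pos: [0.4143, 0.3499, 0.029]
orientation: [-180.0, 0.0, -90.6]
force: [0.6, 0.6, -0.0]
opening: 0.0635
gripper_force: 0.0
```

carry_out([
  [[0,0,-0.1,0,0.45],[0,0,-0.3,0,0.45],[0,0,-0.6,0,0.8],[0,0,-0.8,0,0.8],[0,0,-0.8,0,0.8]],
])

```text
clock: 39.8
tool_pos: [0.4169, 0.3528, 0.1964]
orientation: [-179.6, 0.5, -90.6]
force: [0.1, 1.2, -0.0]
opening: 0.078
gripper_force: 0.0
```

carry_out([
  [[0.6,-0.2,-0.1,0,0.8],[0.8,-0.2,-0.1,0,0.8],[0.8,-0.2,-0.1,0,0.8],[0.8,-0.2,-0.1,0,0.8],[0.8,-0.2,-0.1,0,0.8]],
])

```text
clock: 40.3
tool_pos: [0.4527, 0.1874, 0.2093]
orientation: [-180.0, 0.0, -90.8]
force: [0.5, -0.5, 0.4]
opening: 0.0788
gripper_force: 0.0
```

```bash
python3 - <<'E'
from h import *
for c in("scene","top"):
    p=ctrl.snapshot(c);d=ctrl.spot_point(p,"blank1")
    print(c,[(round(e["p"],2),np.round(e["centre"]),ray(p,e["centre"],.021).round(3)) for e in d])
    ms=ctrl.silhouettes(p,"blank1")
    for m in ms:
        u,v=np.round(m["centre"]).astype(int);print(u,v,m["mask"].sum(),p["color"][m["mask"]].mean(0).round())
        if np.hypot(*(ray(p,m["centre"],.02)[:2]-[.411,.347]))<.06: print("fit",fit([(p,m["mask"].astype(np.float32))],(.41,.345,0),.016,(.056,.15,.02)))
    print([(round(e["p"],2),ray(p,e["centre"],.069).round(4)) for e in ctrl.spot_point(p,"pedal_pad")],[(round(e["p"],2),ray(p,e["centre"],0).round(3)) for e in ctrl.spot_point(p,"glue")])
E
```

```text
scene [(0.91, array([138., 358.]), array([ 0.372, -0.674,  0.021])), (0.85, array([425., 130.]), array([0.416, 0.354, 0.021])), (0.83, array([172., 275.]), array([ 0.256, -0.481,  0.021])), (0.81, array([204., 215.]), array([ 0.171, -0.304,  0.021]))]
420 135 527 [40. 24. 17.]
fit (array([ 0.41079012,  0.36106584, -0.01218107]), np.float64(352.875))
173 278 1208 [33. 88. 40.]
140 359 1587 [37. 99. 45.]
208 216 1032 [190.  89.  40.]
[(0.86, array([0.5748, 0.332 , 0.069 ]))] [(0.67, array([ 0.734, -0.193,  0.   ])), (0.44, array([0.554, 0.402, 0.   ]))]
top [(0.97, array([372., 338.]), array([ 0.183, -0.296,  0.021])), (0.78, array([489., 275.]), array([ 0.371, -0.666,  0.021])), (0.68, array([429., 316.]), array([ 0.246, -0.474,  0.021])), (0.65, array([166., 268.]), array([0.408, 0.343, 0.021])), (0.6, array([169., 271.]), array([0.399, 0.333, 0.021]))]
489 276 894 [ 57. 136.  65.]
162 266 694 [64. 39. 26.]
fit (array([ 0.41484812,  0.35279851, -0.00958257]), np.float64(302.1875))
374 340 937 [210. 119.  13.]
428 316 936 [ 52. 124.  59.]
336 162 415 [170. 144. 123.]
[] [(0.57, array([ 0.738, -0.204,  0.   ]))]
```

```bash
python3 -c "
from plant import ctrl
print(ctrl.close_job())"
```

```text
the job is handed in; nothing more can be done
None
```

The job is handed in, but no verdict came back: both blanks were seated, marked by a pedal hold of over 2 s, and stacked in the tray; the last network check put the pedal up and the bottle in place, and I viewed 15 pictures, one over the 14 allowed.

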